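# Pack the pipe flanges tight and tally them

### The arm

A 6-joint arm with a two-finger parallel gripper is mounted at the origin on the work surface. World frame = base frame: x ahead of the robot, y to its left, z up, the work surface at z = 0. Lengths are in m, angles in rad, forces in N, time in s.
With the tool pointing down it reaches from about 0.375 to 0.975 m from the base axis. Payload 3.8 kg.
Tool frame: the origin (TCP) lies on the centre line of the jaws, within the pads' length; the fingertips stand 17 mm ahead of it and the grasp point (between the pads) lies 2 mm behind it (bot.tip_extent is the distance from the TCP to the fingertips, in m); z points along the fingers, y is the line along which they close (so a half turn about z gives the same grasp; the last joint's range is limited). The gripper opens to 85 mm and grips with 20 to 120 N. Pads are 22 mm wide; open, the fingers measure 114 mm over their backs; the gripper's body (76 mm by 85 mm) begins 54 mm behind the grasp point. The pads swing forward as they close: fully open they stand 13 mm farther back than shut.
Start: joints at [1.31, 0.264, 1.604, -0, 1.274, -0.037], TCP at [0.15, 0.658, 0.248] pointing down, gripper open.
Joint ranges: [-2.63, 2.63], [-0.94, 2.18], [0.31, 2.57], [-1.31, 4.45], [0, 2.66], [-2.55, 2.55]. Speed limits (rad/s): [2.57, 2.57, 3.14, 3.14, 3.14, 3.14].

### API

Orientations are given as a rotation vector (axis times angle).
In Python, from workcell import readout, read_camera, finish_job, bot gives the robot as it stands.
- The arm moves only by the tool jog_arm, never from a script. Its argument "deltas" is one flat list of numbers, 7 for each row, row after row: the shift along the tool's x, y, z in m, then the turn, a rotation vector about the tool's x, y, z in degrees, then the gripper command: -1 is shut, 1 is fully open, values between are in proportion. A call has 1 to 8 rows; each row is the pose to reach, as a shift and turn from the pose commanded when the call began, along the tool's axes at that moment; what a row does not reach only later rows make up. A row lasts 1/10 s, in which the tool goes at most 50 mm and 8.59 degrees, less where a joint would pass 70% of its speed; a pose out of reach is approached as far as the arm can. A call with a gripper value outside its range is refused whole. The fingers move at their own pace and stop on an object; "squeeze" is the grip in N (left out, the last holds). Time passes only in rows, so rows that repeat a pose let the fingers close. It gives the time, the measured TCP pose, the force, the opening and the grip force at its end, in the units of the state.
- readout.read_state(): the state, without advancing time (a new reading comes with each control period).
- read_camera(name): name is "scene" or "top"; returns a dict with "color" (400x640x3 uint8, blue, green, red), "fx", "fy", "cx", "cy" (pixels), "dist" ([k1, k2, p1, p2, k3] as OpenCV has them; the pictures are not rectified), "origin" and "attitude" of the camera in the world. Camera axes: x right, y down, z forward; pixel columns grow to the right and rows downward; lengths in m; the calibration is good to about 2 mm. A picture is of the moment at which its call begins. There is no depth.
- finish_job(): hands the job in; it is judged then, once.
The state is a dict: "time": time; "q": joint angles; "joint_vel": joint speeds; "joint_torque": joint torques, N m; "tool_pos": TCP position; "tcp_rot": TCP orientation; "wrist_force": force on the tool from outside, world axes, zero at the start; "torque": the same for the moment, N m; "width": opening from 0.0 (shut) to 1.0 (fully open); "grip_force": force on a finger pad.
Only numpy, scipy, OpenCV 4.12 (cv2) and the standard library are available. Lean on these libraries where they do the work, as an engineer would, in place of code of your own. Each camera call takes 0.05 s, during which the arm holds its last target. There are 200 camera calls.

### The job

Clear the paste tub off the dark board and stand it on the cork coaster. Then pack all the loose brass flanges on the dark board in two tight interlocking columns, one centred over each painted ring: the column on the large ring starts with a flange brim down, the one on the small ring with a flange hub down, and each next flange goes on the other way up from the one beneath, so that the brims of one column lie beside the hubs of the other (each already lies the way up it must go in). Finally click the lever of the tally counter forward, notch by notch, one click for each flange packed, and leave the tin, the tape, the wooden block and the jar where they are.

Things in the scene. Friction and masses are not known exactly. Their poses are not given: they have to be found in the camera images.
- up1: brass hat-shaped pipe flange: round brim 64 mm across and 10 mm thick with four bolt holes, round hub 32 mm across and 30 mm long on one side; 40 mm high in all, 0.2 to 0.4 kg. This one lies brim down, hub up. Origin: centre of its underside (the brim's flat face); z up. None if it is absent this time.
- up2: brass hat-shaped pipe flange: round brim 64 mm across and 10 mm thick with four bolt holes, round hub 32 mm across and 30 mm long on one side; 40 mm high in all, 0.2 to 0.4 kg. This one lies brim down, hub up. Origin: centre of its underside (the brim's flat face); z up. None if it is absent this time.
- up3: brass hat-shaped pipe flange: round brim 64 mm across and 10 mm thick with four bolt holes, round hub 32 mm across and 30 mm long on one side; 40 mm high in all, 0.2 to 0.4 kg. This one lies brim down, hub up. Origin: centre of its underside (the brim's flat face); z up. None if it is absent this time.
- down1: brass hat-shaped pipe flange: round brim 64 mm across and 10 mm thick with four bolt holes, round hub 32 mm across and 30 mm long on one side; 40 mm high in all, 0.2 to 0.4 kg. This one stands hub down, brim up (the brim is 30 to 40 mm above the origin). Origin: centre of its underside (the hub's end face); z up. None if it is absent this time.
- down2: brass hat-shaped pipe flange: round brim 64 mm across and 10 mm thick with four bolt holes, round hub 32 mm across and 30 mm long on one side; 40 mm high in all, 0.2 to 0.4 kg. This one stands hub down, brim up (the brim is 30 to 40 mm above the origin). Origin: centre of its underside (the hub's end face); z up. None if it is absent this time.
- down3: brass hat-shaped pipe flange: round brim 64 mm across and 10 mm thick with four bolt holes, round hub 32 mm across and 30 mm long on one side; 40 mm high in all, 0.2 to 0.4 kg. This one stands hub down, brim up (the brim is 30 to 40 mm above the origin). Origin: centre of its underside (the hub's end face); z up. None if it is absent this time.
- tub: round white paste tub with a grey lid, closed, 62 mm across, 48 mm high, 0.35 kg; it stands on the packing board at first. Origin: centre of its underside; z up
- coaster_top (a point): centre of the top face of the fixed round cork coaster, 90 mm across and 4 mm thick; z up
- big_spot (a point): centre of the large painted ring (70 mm across, as wide as a brim) on the top face of the fixed dark wooden packing board (100 x 150 x 12 mm thick, row of rings along its 150 mm side); z up, y along the row, pointing away from the small ring
- small_spot (a point): centre of the small painted ring (36 mm across, as wide as a hub) on the same face, 54 mm from the large ring's centre, so that two brims side by side at the same height would foul (64 mm across) but a brim beside a hub clears by 6 mm; a flange can be lowered into the pack only while the other column has no brim above its own, so the lowest brims go in first; same axes
- lever (a joint): angle of the tally counter's indexed lever: 0 = first notch (as it starts, always), growing by 0.15 rad per notch as it swings forward, up to notch 8 at 1.2 rad. A spring detent pulls it into the nearest notch and holds it there (about 2 N at the bar to pass from one to the next, either way)
- lever_bar (a point): centre of the lever's black rubber cross-bar, a round bar 16 mm across and 90 mm long held at both ends by thin steel arms (74 mm clear between the arms), so it can be pinched from above between them; the bar's length is along y. 95 mm from the pivot
- tally_pivot (a point): middle of the lever's hinge, 55 mm above the table in the fixed grey tally counter (base 140 x 90 mm, body and drum up to 91 mm high); y along the hinge, z up, x the way the bar travels forward. The arms lean 0.6 rad back from z (towards -x) at joint value 0 and 0.6 rad forward at 1.2
- tin: full paint tin, 66 mm across, 85 mm high; a bystander; origin at the centre of its underside
- tape: roll of grey tape lying flat, 80 mm across, 45 mm high; a bystander; origin at the centre of its underside
- block: wooden offcut 50 x 70 x 35 mm high; a bystander; origin at the centre of its underside
- jar: closed glass jar, 60 mm across, 70 mm high; a bystander; origin at the centre of its underside

How it is judged:
By the outcome, as a careful person would: the job done as asked, in the order asked, and still so for the second after the job is handed in, with the robot touching nothing.
Of up1, up2, up3 only 2 to 3 are there at a start; the rules pass over those that are not, and their reading is None.
Of down1, down2, down3 only 2 to 3 are there at a start; the rules pass over those that are not, and their reading is None.
At some moment in a run one of tub may be knocked a few centimetres aside while the robot is not near it.
It also fails if it takes over 210 s, if anything falls off the work surface, if the arm or the gripper's body presses on something with over 40 N, if the wrist force passes 120 N, or if a joint passes its speed limit or range.

## Working session

There is one attempt and no reset: what is moved stays moved. The work goes in short steps, Python scripts to look and compute and a tool call to move; the robot and the scene stay as the last step left them, time stands still between calls to the robot, and variables do not carry over. Pictures are saved under pics/ and viewed, at most 14 in all, crops included, and the job is handed in when it is done.

Besides the shell and the picture viewer there is one more tool, called after ">>>" by a JSON object that holds its "method" and its "body", one argument or row to a line. jog_arm: Moves the arm, as the interface text tells. Its arguments: {"type":"object","properties":{"deltas":{"type":"array"},"squeeze":{"type":"number"}},"required":["deltas"]}

```bash
mkdir -p pics; ls; python3 - <<'E'
from workcell import readout, read_camera, bot
import cv2
print(readout.read_state())
print(bot, [a for a in dir(bot) if a[0]!='_'])
for n in ("scene","top"):
    c=read_camera(n); cv2.imwrite(f"pics/{n}0.png",c["color"]); print({k:v for k,v in c.items() if k!="color"})
E
```

```text
pics
{'time': 0.0, 'q': array([ 1.31014800e+00,  2.64765936e-01,  1.60538610e+00,  4.36899436e-07,
        1.27373138e+00, -3.69345254e-02]), 'joint_vel': array([-0.00103408, -0.00046805,  0.00028159, -0.0002214 , -0.00027874,
       -0.00053005]), 'joint_torque': array([-3.34510187e-04, -5.15104294e+01, -3.67302489e+01,  1.60737563e-04,
        1.29548932e-02,  6.53763550e-07]), 'tool_pos': array([0.14959182, 0.65748771, 0.24694686]), 'tcp_rot': array([-0.3506385 , -3.12161948,  0.00355807]), 'wrist_force': array([-0.32718345, -0.25080394,  0.57913864]), 'torque': array([ 0.01641639, -0.01921574,  0.07652174]), 'grip_force': 0.0, 'width': 1.0002945510521821}
<Robot object at 0x7ff97f1b3b60> ['MotionError', 'tip_extent']
{'fx': 514.0239825314186, 'fy': 514.0239825314186, 'cx': 319.2047847555519, 'cy': 199.96862678312814, 'dist': array([0.02786813, 0.        , 0.        , 0.        , 0.        ]), 'origin': array([0.91628823, 0.54317852, 1.04235994]), 'attitude': array([-0.84732207, -2.72681784,  0.84027956])}
{'fx': 455.6595858679867, 'fy': 455.6595858679867, 'cx': 313.4953136838931, 'cy': 202.92261154720217, 'dist': array([-0.04855183,  0.        ,  0.        ,  0.        ,  0.        ]), 'origin': array([ 0.32431271, -0.00881714,  1.25443132]), 'attitude': array([-2.19188779,  1.98490723, -0.226559  ])}
```

View pics/scene0.png

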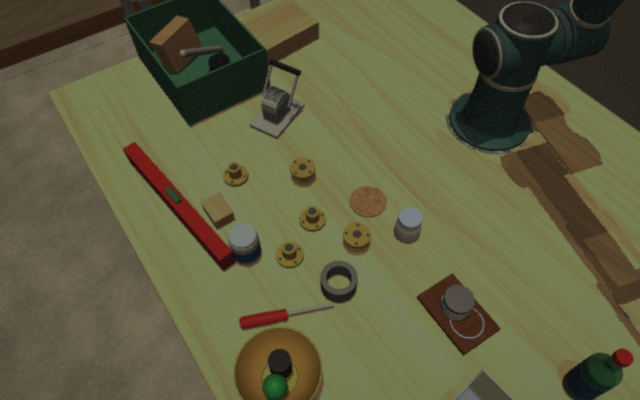

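View pics/top0.png

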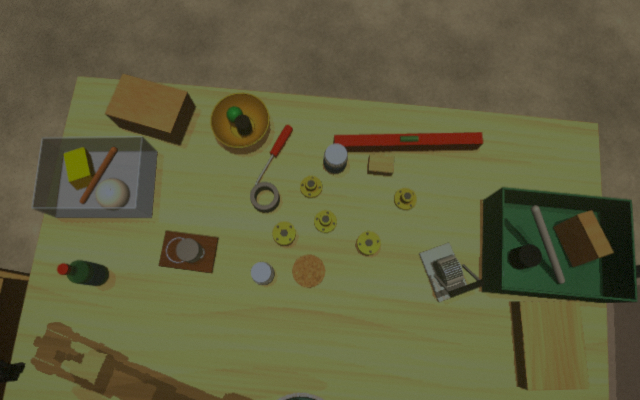

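```bash
cat > h.py <<'E'
import numpy as np, cv2
from scipy.spatial.transform import Rotation as R
from workcell import readout, read_camera, bot
def cam(n):
    c=read_camera(n); c["K"]=np.array([[c["fx"],0,c["cx"]],[0,c["fy"],c["cy"]],[0,0,1.]]); c["R"]=R.from_rotvec(c["attitude"]).as_matrix(); return c
def p2w(c,uv,z):
    n=cv2.undistortPoints(np.array([[uv]],float),c["K"],c["dist"])[0,0]
    d=c["R"]@[n[0],n[1],1]; o=c["origin"]; return (o+d*(z-o[2])/d[2])[:2]
def w2p(c,P):
    P=np.atleast_2d(P).astype(float); rv=cv2.Rodrigues(c["R"].T)[0]; 
    return cv2.projectPoints(P,rv,-c["R"].T@c["origin"],c["K"],c["dist"])[0][:,0]
def crop(c,x0,y0,x1,y1,s,f):
    cv2.imwrite(f,cv2.resize(c["color"][y0:y1,x0:x1],None,fx=s,fy=s,interpolation=cv2.INTER_CUBIC))
def st():
    s=readout.read_state(); Rm=R.from_rotvec(s["tcp_rot"]).as_matrix()
    print(round(s["time"],2),"tcp",s["tool_pos"].round(4),"w",round(float(s["width"]),3),"F",s["wrist_force"].round(1),"grip",s["grip_force"],"q",s["q"].round(2)); print(Rm.round(4)); return s,Rm
E
python3 - <<'E'
from h import *
print(bot.tip_extent)
c=cam("scene"); crop(c,195,130,435,300,3.3,"pics/s1.png"); crop(c,405,260,515,360,5,"pics/s2.png")
c=cam("top"); crop(c,240,130,430,295,3.6,"pics/t1.png"); 
a=cv2.resize(c["color"][225:280,150:225],None,fx=5,fy=5,interpolation=cv2.INTER_CUBIC); b=cv2.resize(c["color"][235:310,410:490],None,fx=5,fy=5,interpolation=cv2.INTER_CUBIC)
o=np.zeros((375,775+10,3),np.uint8); o[:275,:375]=a; o[:375,385:785]=b; cv2.imwrite("pics/t2.png",o)
E
```

```text
0.017
```

View pics/s1.png

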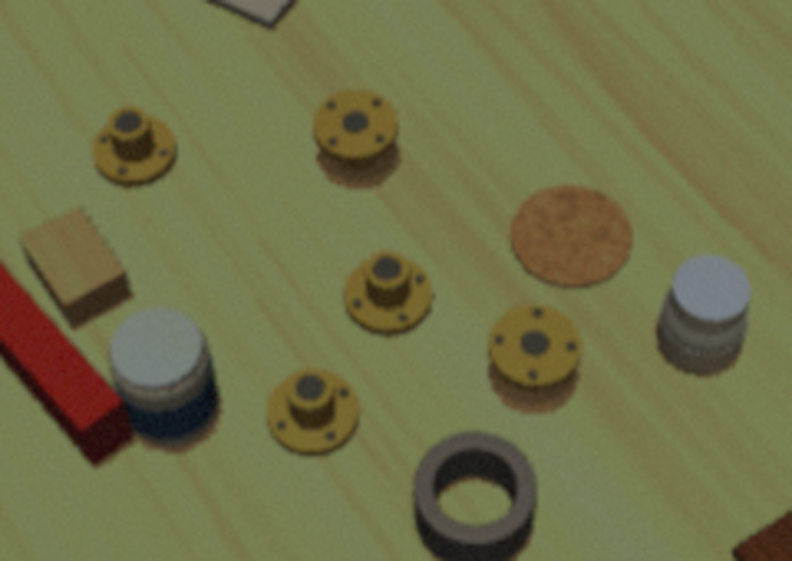

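View pics/s2.png

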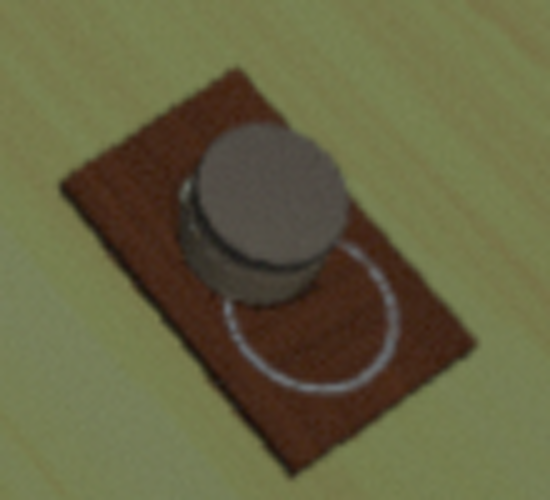

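View pics/t1.png

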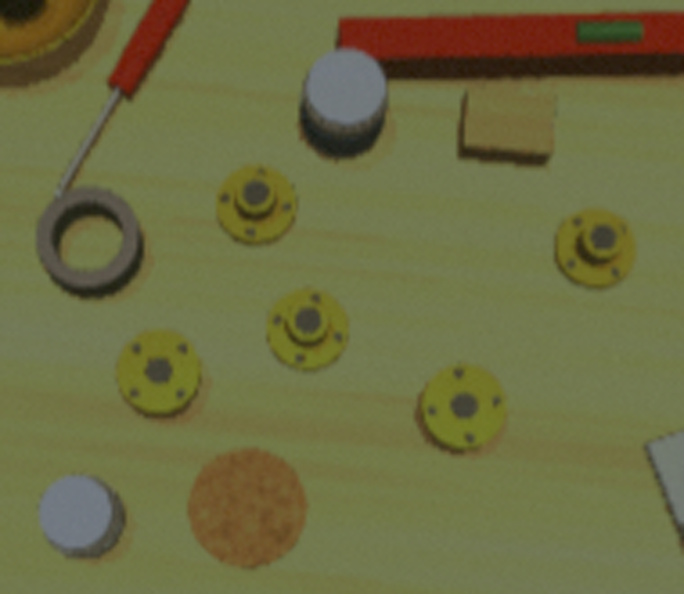

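View pics/t2.png

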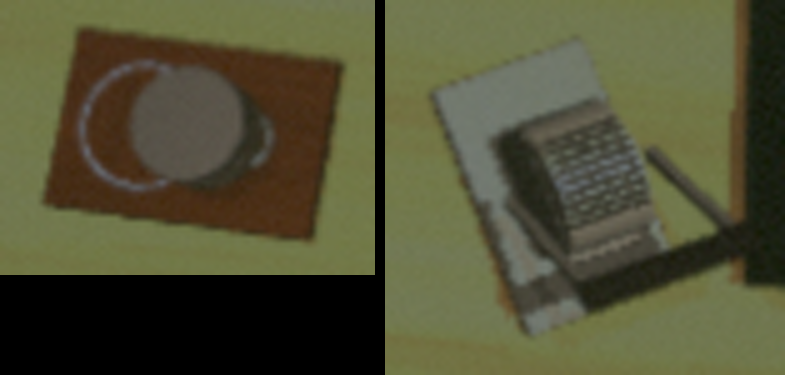

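```bash
python3 - <<'E'
from h import *
S=cam("scene");T=cam("top")
def s1(x,y):return ((x+.5)/3.3-.5+195,(y+.5)/3.3-.5+130)
def s2(x,y):return ((x+.5)/5-.5+405,(y+.5)/5-.5+260)
def t1(x,y):return ((x+.5)/3.6-.5+240,(y+.5)/3.6-.5+130)
def t2(x,y):return ((x+.5)/5-.5+150,(y+.5)/5-.5+225)
def t3(x,y):return ((x-385+.5)/5-.5+410,(y+.5)/5-.5+235)
for n,a,b,z in [("A up",(130,121),(603,238),.04),("B up",(386,267),(308,320),.04),("C up",(311,387),(256,193),.04),("D dn",(355,122),(463,405),.04),("E dn",(535,343),(158,370),.04),("coaster",(571,235),(247,507),.004),("jar",(711,287),(77,513),.07),("tin",(160,348),(346,88),.085),("tape",(475,488),(90,238),.045)]:
    p,q=p2w(S,s1(*a),z),p2w(T,t1(*b),z); print(n,p.round(4),q.round(4),((p+q)/2).round(4))
p,q=p2w(S,s2(271,195),.06),p2w(T,t2(187,124),.06);print("tub",p.round(4),q.round(4))
for n,f,C,pts in [("S",s2,S,[(237,68),(62,186),(293,470),(476,343)]),("T",t2,T,[(343,63),(313,240),(45,205),(80,28)])]:
    P=np.array([p2w(C,f(*x),.012) for x in pts]);print("board",n,P.round(4).tolist(),P.mean(0).round(4),[np.linalg.norm(P[i]-P[i-1]).round(3) for i in range(4)])
    r=(P[3]+P[2]-P[0]-P[1]);print("row dir",r/np.linalg.norm(r), "deg",np.degrees(np.arctan2(r[1],r[0])))
from scipy.optimize import least_squares
for C,f,pts in [(S,s2,[(226,315),(245,360),(280,384),(322,393),(365,381),(392,350),(398,320),(380,270)]),(T,t2,[(80,125),(88,95),(110,70),(145,62),(85,155),(105,180),(140,189)])]:
    P=np.array([p2w(C,f(*x),.012) for x in pts]); r=least_squares(lambda v:np.hypot(*(P-v[:2]).T)-.0345,P.mean(0));print("bigring",r.x.round(4),np.abs(r.fun).max())
P=np.array([p2w(T,t3(*x),z) for x,z in [((430,92),.01),((578,37),.01),((525,335),.01)]]);print("tally base",P.round(4).tolist())
zb=.055+.095*np.cos(.6);print("bar",zb,[p2w(T,t3(*x),zb).round(4) for x in [(585,290),(745,238)]])
E
```

```text
A up [ 0.6569 -0.2244] [ 0.6558 -0.2285] [ 0.6564 -0.2265]
B up [ 0.5721 -0.0075] [ 0.5701 -0.01  ] [ 0.5711 -0.0088]
C up [0.6671 0.0435] [0.6653 0.0391] [0.6662 0.0413]
D dn [ 0.5192 -0.1277] [ 0.5171 -0.1312] [ 0.5181 -0.1295]
E dn [0.5229 0.1017] [0.5209 0.0983] [0.5219 0.1   ]
coaster [0.4318 0.027 ] [0.429  0.0224] [0.4304 0.0247]
jar [0.4108 0.1473] [0.407  0.1417] [0.4089 0.1445]
tin [ 0.7437 -0.0145] [ 0.7409 -0.0218] [ 0.7423 -0.0182]
tape [0.6211 0.1684] [0.6161 0.1611] [0.6186 0.1648]
tub [0.4518 0.3505] [0.447  0.3458]
board S [[0.4002, 0.2887], [0.4995, 0.2878], [0.503, 0.4326], [0.4049, 0.4363]] [0.4519 0.3613] [np.float64(0.148), np.float64(0.099), np.float64(0.145), np.float64(0.098)]
row dir [0.0279628  0.99960896] deg 88.39764059176842
board T [[0.4942, 0.2791], [0.3963, 0.2812], [0.3999, 0.431], [0.4989, 0.4285]] [0.4473 0.3549] [np.float64(0.15), np.float64(0.098), np.float64(0.15), np.float64(0.099)]
row dir [0.02760932 0.99961879] deg 88.41790149854445
bigring [0.4513 0.3885] 0.0021123968339303717
bigring [0.449  0.3857] 0.0013377447188993447
tally base [[0.5053, -0.2739], [0.5436, -0.3541], [0.3795, -0.3314]]
bar 0.13340688341641943 [array([ 0.3982, -0.3277]), array([ 0.4306, -0.4053])]
```

>>> {"method": "jog_arm", "body": {
  "deltas": [-0.36,-0.235,0,0,0,77.2,1,-0.36,-0.235,0,0,0,77.2,1,-0.36,-0.235,0,0,0,77.2,1,-0.36,-0.235,0,0,0,77.2,1,-0.36,-0.235,0,0,0,77.2,1,-0.36,-0.235,0,0,0,77.2,1,-0.36,-0.235,0,0,0,77.2,1,-0.36,-0.235,0,0,0,77.2,1],
  "squeeze": 40
}}

```text
time: 1.1
tool_pos: [0.429, 0.369, 0.2486]
tcp_rot: [2.059, 2.372, 0.001]
wrist_force: [0.4, 0.5, -0.4]
width: 0.997
grip_force: 0.0
```

>>> {"method": "jog_arm", "body": {
  "deltas": [-0.0237,0.0173,0.08,0,0,8.1,1,-0.0237,0.0173,0.08,0,0,8.1,1,-0.0237,0.0173,0.08,0,0,8.1,1,-0.0237,0.0173,0.08,0,0,8.1,1]
}}

```text
time: 1.5
tool_pos: [0.4481, 0.3496, 0.1681]
tcp_rot: [-2.215, -2.227, 0.002]
wrist_force: [-0.1, -0.3, -0.2]
width: 0.996
grip_force: 0.0
```

```bash
python3 - <<'E'
from h import *
s,Rm=st()
E
```

```text
1.5 tcp [0.4481 0.3496 0.1681] w 0.996 F [-0.1 -0.3 -0.2] grip 0.0 q [0.62 0.13 1.92 0.   1.1  0.61]
[[-5.1e-03  1.0e+00 -1.6e-03]
 [ 1.0e+00  5.1e-03 -6.0e-04]
 [-6.0e-04 -1.6e-03 -1.0e+00]]
```

>>> {"method": "jog_arm", "body": {
  "deltas": [-0.0016,0.0013,0.04,0,0,0,1,-0.0016,0.0013,0.08,0,0,0,1,-0.0016,0.0013,0.11,0,0,0,1,-0.0016,0.0013,0.128,0,0,0,1,-0.0016,0.0013,0.128,0,0,0,1,-0.0016,0.0013,0.128,0,0,0,-1,-0.0016,0.0013,0.128,0,0,0,-1,-0.0016,0.0013,0.128,0,0,0,-1]
}}

```text
time: 2.3
tool_pos: [0.4512, 0.3501, 0.0435]
tcp_rot: [-2.215, -2.228, -0.007]
wrist_force: [-3.3, 0.8, 6.8]
width: 0.714
grip_force: 42.9
```

>>> {"method": "jog_arm", "body": {
  "deltas": [0,0,0,0,0,0,-1,0,0,0,0,0,0,-1,0,0,0,0,0,0,-1,0,0,-0.02,0,0,0,-1,0,0,-0.05,0,0,0,-1,0,0,-0.1,0,0,0,-1,0,0,-0.12,0,0,0,-1,0,0,-0.12,0,0,0,-1]
}}

```text
time: 3.1
tool_pos: [0.4528, 0.3503, 0.1662]
tcp_rot: [2.214, 2.226, 0.017]
wrist_force: [0.6, 0.3, -2.3]
width: 0.707
grip_force: 45.1
```

```bash
python3 - <<'E'
from h import *
s,Rm=st()
c=cam("scene"); a=cv2.resize(c["color"][200:350,400:520],None,fx=4,fy=4); c=cam("top"); b=cv2.resize(c["color"][200:300,130:230],None,fx=3,fy=3)
o=np.zeros((600,790,3),np.uint8);o[:,:480]=a;o[:300,485:785]=b;cv2.imwrite("pics/g1.png",o)
E
```

```text
3.1 tcp [0.4528 0.3503 0.1662] w 0.707 F [ 0.6  0.3 -2.3] grip 45.14880895614624 q [ 0.62  0.13  1.92 -0.    1.08  0.61]
[[-0.0058  0.9999  0.0091]
 [ 1.      0.0057  0.0063]
 [ 0.0062  0.0091 -0.9999]]
```

View pics/g1.png

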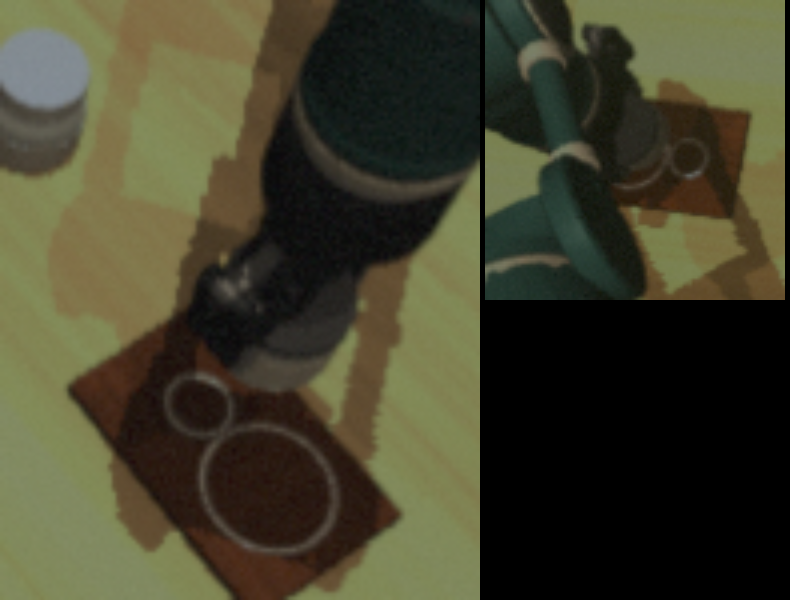

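>>> {"method": "jog_arm", "body": {
  "deltas": [-0.04,-0.003,0,0,0,0,-1,-0.08,-0.006,0,0,0,0,-1,-0.13,-0.01,0,0,0,0,-1,-0.18,-0.013,0,0,0,0,-1,-0.23,-0.017,0,0,0,0,-1,-0.28,-0.021,0,0,0,0,-1,-0.31,-0.024,0,0,0,0,-1,-0.324,-0.0243,0,0,0,0,-1]
}}

```text
time: 4.0
tool_pos: [0.4244, 0.0214, 0.1574]
tcp_rot: [-2.216, -2.222, 0.007]
wrist_force: [-0.4, 0.7, -3.6]
width: 0.714
grip_force: 45.0
```

>>> {"method": "jog_arm", "body": {
  "deltas": [0,0,0,0,0,0,-1,0,0,0,0,0,0,-1,0,0,0,0,0,0,-1,0,0,0,0,0,0,-1]
}}

```text
time: 4.4
tool_pos: [0.427, 0.0249, 0.1597]
tcp_rot: [-2.213, -2.229, 0.001]
wrist_force: [0.1, -0.1, -3.6]
width: 0.707
grip_force: 45.0
```

```bash
python3 - <<'E'
from h import *
s,Rm=st()
E
```

```text
4.4 tcp [0.427  0.0249 0.1597] w 0.707 F [ 0.1 -0.1 -3.6] grip 44.98150706291199 q [-0.   -0.14  2.2   0.    1.08 -0.01]
[[-7.1e-03  1.0e+00 -1.2e-03]
 [ 1.0e+00  7.1e-03  2.0e-04]
 [ 2.0e-04 -1.2e-03 -1.0e+00]]
```

>>> {"method": "jog_arm", "body": {
  "deltas": [0.001,0.0034,0.04,0,0,0,-1,0.001,0.0034,0.08,0,0,0,-1,0.001,0.0034,0.11,0,0,0,-1,0.001,0.0034,0.12,0,0,0,-1,0.001,0.0034,0.124,0,0,0,-1,0.001,0.0034,0.1275,0,0,0,-1,0.001,0.0034,0.1275,0,0,0,-1,0.001,0.0034,0.1275,0,0,0,-1]
}}

```text
time: 5.2
tool_pos: [0.4283, 0.0256, 0.0356]
tcp_rot: [-2.211, -2.225, 0.007]
wrist_force: [-18.8, 0.7, 23.6]
width: 0.71
grip_force: 47.3
```

>>> {"method": "jog_arm", "body": {
  "deltas": [0,0,0,0,0,0,-1,0,0,0,0,0,0,0.5,0,0,0,0,0,0,1,0,0,0,0,0,0,1,0,0,0,0,0,0,1,0,0,-0.04,0,0,0,1,0,0,-0.08,0,0,0,1,0,0,-0.12,0,0,0,1]
}}

```text
time: 6.0
tool_pos: [0.4306, 0.025, 0.154]
tcp_rot: [-2.215, -2.227, 0.001]
wrist_force: [0.2, 0.6, -0.5]
width: 0.998
grip_force: 0.0
```

>>> {"method": "jog_arm", "body": {
  "deltas": [0.07,0.05,0,0,0,0,1,0.1,0.1,0,0,0,0,1,0.1,0.13,0,0,0,0,1,0.1,0.13,0,0,0,0,1,0.1,0.13,0,0,0,0,1,0.1,0.13,0,0,0,0,1,0.1,0.13,0,0,0,0,1]
}}

```text
time: 6.7
tool_pos: [0.5588, 0.1252, 0.1523]
tcp_rot: [-2.215, -2.227, 0.002]
wrist_force: [0.8, -0.4, 0.4]
width: 1.001
grip_force: 0.0
```

```bash
python3 - <<'E'
from h import *
s,Rm=st()
S=cam("scene");T=cam("top"); crop(S,330,170,430,250,5,"pics/sc.png")
for n,p in [("S",(449.75,301)),("T",(198,252.7))]: print(p2w(S if n=="S" else T,p,.012))
a=cv2.resize(S["color"][170:250,320:430],None,fx=5,fy=5,interpolation=2); b=cv2.resize(T["color"][130:290,220:420],None,fx=3,fy=3,interpolation=2)
E
```

```text
6.7 tcp [0.5588 0.1252 0.1523] w 1.001 F [ 0.8 -0.4  0.4] grip 0.0 q [ 0.18  0.15  1.92 -0.    1.07  0.17]
[[-5.3e-03  1.0e+00 -1.7e-03]
 [ 1.0e+00  5.3e-03 -4.0e-04]
 [-4.0e-04 -1.7e-03 -1.0e+00]]
[0.44859664 0.33431805]
[0.4460191  0.32827497]
```

View pics/sc.png

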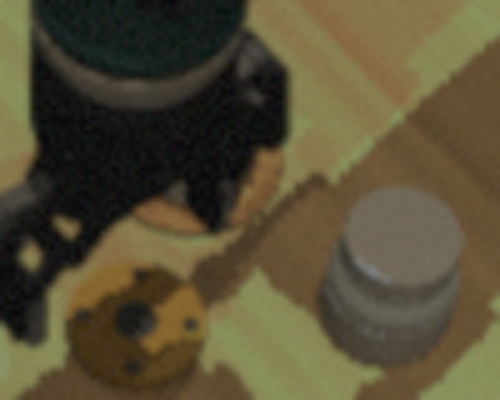

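>>> {"method": "jog_arm", "body": {
  "deltas": [-0.04,0.003,0.01,0,0,0.3,1,-0.08,0.008,0.02,0,0,0.3,1,-0.12,0.0115,0.04,0,0,0.3,1,-0.134,0.0115,0.05,0,0,0.3,1,-0.134,0.0115,0.05,0,0,0.3,1,-0.134,0.0115,0.05,0,0,0.3,1,-0.134,0.0115,0.05,0,0,0.3,1]
}}

```text
time: 7.5
tool_pos: [0.5728, -0.007, 0.1038]
tcp_rot: [2.22, 2.222, 0.002]
wrist_force: [-0.3, 0.3, -0.8]
width: 1.0
grip_force: 0.0
```

```bash
python3 - <<'E'
from h import *
s,Rm=st()
S=cam("scene"); crop(S,270,180,350,240,6,"pics/gB.png")
E
```

```text
7.5 tcp [ 0.5728 -0.007   0.1038] w 1.0 F [-0.3  0.3 -0.8] grip 0.0 q [-0.06  0.2   1.96  0.    0.97 -0.06]
[[-1.2e-03  1.0e+00  1.5e-03]
 [ 1.0e+00  1.2e-03  4.0e-04]
 [ 4.0e-04  1.5e-03 -1.0e+00]]
```

View pics/gB.png

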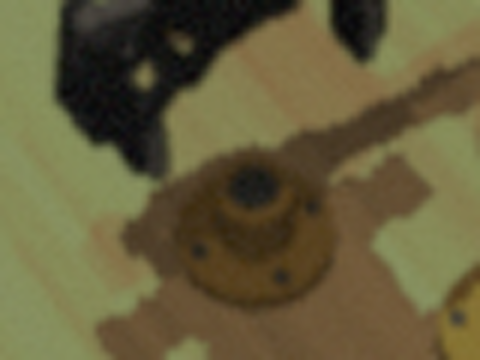

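>>> {"method": "jog_arm", "body": {
  "deltas": [-0.0018,-0.0017,0.03,0,0,0,1,-0.0018,-0.0017,0.055,0,0,0,1,-0.0018,-0.0017,0.068,0,0,0,1,-0.0018,-0.0017,0.0715,0,0,0,1,-0.0018,-0.0017,0.0715,0,0,0,1,-0.0018,-0.0017,0.0715,0,0,0,1,-0.0018,-0.0017,0.0715,0,0,0,1]
}}

```text
time: 8.25
tool_pos: [0.5719, -0.01, 0.0327]
tcp_rot: [2.22, 2.221, 0.003]
wrist_force: [0.5, -0.2, -0.8]
width: 0.997
grip_force: 0.0
```

>>> {"method": "jog_arm", "body": {
  "deltas": [0,0,0,0,0,0,-1,0,0,0,0,0,0,-1,0,0,0,0,0,0,-1,0,0,0,0,0,0,-1,0,0,0,0,0,0,-1,0,0,0,0,0,0,-1,0,0,0,0,0,0,-1]
}}

```text
time: 8.95
tool_pos: [0.5714, -0.0101, 0.0318]
tcp_rot: [2.22, 2.221, 0.001]
wrist_force: [0.9, -0.0, 2.9]
width: 0.361
grip_force: 39.9
```

```bash
python3 - <<'E'
from h import *
s,Rm=st()
E
```

```text
8.95 tcp [ 0.5714 -0.0101  0.0318] w 0.361 F [ 0.9 -0.   2.9] grip 39.94014501571655 q [-0.06  0.3   2.   -0.    0.84 -0.06]
[[-4.0e-04  1.0e+00  1.3e-03]
 [ 1.0e+00  4.0e-04 -1.0e-04]
 [-1.0e-04  1.3e-03 -1.0e+00]]
```

>>> {"method": "jog_arm", "body": {
  "deltas": [0,0,-0.03,0,0,0,-1,0,0,-0.07,0,0,0,-1,0.03,-0.01,-0.11,0,0,0,-1,0.08,-0.025,-0.12,0,0,0,-1,0.13,-0.04,-0.12,0,0,0,-1,0.18,-0.055,-0.12,0,0,0,-1,0.23,-0.07,-0.12,0,0,0,-1,0.28,-0.085,-0.12,0,0,0,-1]
}}

```text
time: 9.75
tool_pos: [0.4869, 0.2589, 0.1497]
tcp_rot: [-2.22, -2.221, 0.005]
wrist_force: [0.8, 0.1, -3.6]
width: 0.359
grip_force: 40.9
```

>>> {"method": "jog_arm", "body": {
  "deltas": [0.05,-0.018,0,0,0,0,-1,0.09,-0.03,0,0,0,0,-1,0.11,-0.036,0.01,0,0,0,-1,0.117,-0.036,0.03,0,0,0,-1,0.117,-0.036,0.04,0,0,0,-1,0.117,-0.036,0.04,0,0,0,-1,0.117,-0.036,0.04,0,0,0,-1,0.117,-0.036,0.04,0,0,0,-1]
}}

```text
time: 10.55
tool_pos: [0.4539, 0.3743, 0.1119]
tcp_rot: [2.222, 2.22, 0.001]
wrist_force: [-1.0, -0.2, -2.7]
width: 0.357
grip_force: 40.8
```

```bash
python3 - <<'E'
from h import *
s,Rm=st()
S=cam("scene"); a=cv2.resize(S["color"][255:375,405:525],None,fx=5,fy=5,interpolation=2); T=cam("top")
x=int(0);b=cv2.resize(T["color"][215:285,145:225],None,fx=2.3,fy=2.3,interpolation=2)
o=np.zeros((600,790,3),np.uint8);o[:,:600]=a;o[:b.shape[0],604:604+b.shape[1]]=b;cv2.imwrite("pics/p1.png",o)
E
```

```text
10.55 tcp [0.4539 0.3743 0.1119] w 0.357 F [-1.  -0.2 -2.7] grip 40.79976975917816 q [ 0.65  0.22  1.92 -0.    1.    0.65]
[[ 8.e-04  1.e+00  7.e-04]
 [ 1.e+00 -8.e-04  4.e-04]
 [ 4.e-04  7.e-04 -1.e+00]]
```

View pics/p1.png

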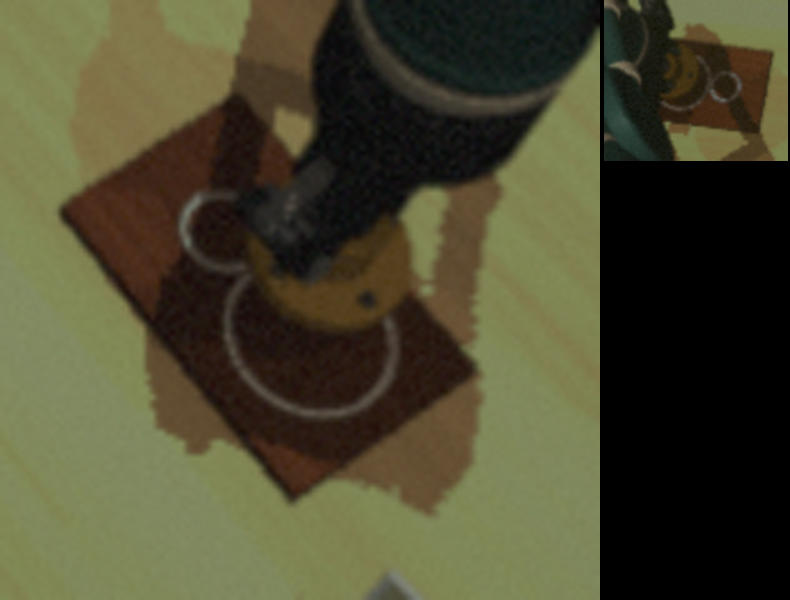

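```bash
cat >> h.py <<'E'
from scipy.optimize import least_squares
def circ(c,pts,z,r,x0=0,y0=0,s=1):
    P=np.array([p2w(c,((x+.5)/s-.5+x0,(y+.5)/s-.5+y0),z) for x,y in pts]); q=least_squares(lambda v:np.hypot(*(P-v[:2]).T)-r,P.mean(0))
    print("circle",q.x.round(4),"res",q.fun.round(4)); return q.x
E
python3 - <<'E'
from h import *
S=cam("scene")
f=circ(S,[(250,275),(270,305),(300,327),(337,333),(375,325),(400,300),(412,265)],.0803,.032,405,255,5)
b=circ(S,[(227,330),(240,370),(275,402),(322,416),(365,403),(390,375),(399,345)],.012,.0345,405,255,5)
sm=circ(S,[(181,230),(188,252),(205,266),(190,207),(210,192),(226,270)],.012,.0175,405,255,5)
E
```

```text
circle [0.454  0.3778] res [ 0.      0.0003  0.0008 -0.0004 -0.0003 -0.0006  0.0012]
circle [0.4504 0.3877] res [-0.0001  0.0006  0.0002  0.0001 -0.0006 -0.0003  0.0012]
circle [0.4498 0.3334] res [-0.0002  0.0006  0.0004 -0.0009  0.0009 -0.0004]
```

>>> {"method": "jog_arm", "body": {
  "deltas": [0.0105,-0.0032,0,0,0,0,-1,0.0105,-0.0032,0.03,0,0,0,-1,0.0105,-0.0032,0.05,0,0,0,-1,0.0105,-0.0032,0.06,0,0,0,-1,0.0105,-0.0032,0.065,0,0,0,-1,0.0105,-0.0032,0.067,0,0,0,-1,0.0105,-0.0032,0.067,0,0,0,-1,0.0105,-0.0032,0.067,0,0,0,-1]
}}

```text
time: 11.5
tool_pos: [0.4507, 0.386, 0.0454]
tcp_rot: [2.221, 2.222, 0.003]
wrist_force: [0.3, -0.3, -3.3]
width: 0.361
grip_force: 40.8
```

```bash
python3 - <<'E'
from h import *
s,Rm=st()
E
```

```text
11.5 tcp [0.4507 0.386  0.0454] w 0.361 F [ 0.3 -0.3 -3.3] grip 40.7910418510437 q [0.67 0.31 1.95 0.   0.88 0.67]
[[-3.0e-04  1.0e+00  1.6e-03]
 [ 1.0e+00  3.0e-04  1.3e-03]
 [ 1.3e-03  1.6e-03 -1.0e+00]]
```

>>> {"method": "jog_arm", "body": {
  "deltas": [-0.0011,0,0.0011,0,0,0,-1,-0.0011,0,0.0013,0,0,0,-1,-0.0011,0,0.0013,0,0,0,-1,-0.0011,0,0.0013,0,0,0,0.2,-0.0011,0,0.0013,0,0,0,0.2,-0.0011,0,0.0013,0,0,0,0.4,-0.0011,0,0.0013,0,0,0,0.4,-0.0011,0,-0.03,0,0,0,0.4]
}}

```text
time: 12.3
tool_pos: [0.4467, 0.3817, 0.07]
tcp_rot: [-2.22, -2.221, 0.015]
wrist_force: [0.9, 0.1, -0.7]
width: 0.698
grip_force: 0.0
```

>>> {"method": "jog_arm", "body": {
  "deltas": [0,0,-0.04,0,0,0,1,-0.04,0.01,-0.07,0,0,0,1,-0.09,0.025,-0.07,0,0,0,1,-0.14,0.04,-0.07,0,0,0,1,-0.19,0.05,-0.07,0,0,0,1,-0.24,0.062,-0.07,0,0,0,1,-0.28,0.07,-0.05,0,0,0,1,-0.2853,0.0718,-0.03,0,0,0,1]
}}

```text
time: 13.1
tool_pos: [0.5238, 0.0949, 0.1053]
tcp_rot: [2.223, 2.215, 0.003]
wrist_force: [0.1, 0.8, -0.2]
width: 0.999
grip_force: 0.0
```

>>> {"method": "jog_arm", "body": {
  "deltas": [0,0,0,0,0,0,1,0,0,0,0,0,0,1,0,0,0,0,0,0,1]
}}

```text
time: 13.4
tool_pos: [0.5225, 0.1001, 0.1053]
tcp_rot: [2.219, 2.223, 0.002]
wrist_force: [-0.0, -0.9, 0.1]
width: 0.999
grip_force: 0.0
```

```bash
python3 - <<'E'
from h import *
s,Rm=st()
S=cam("scene"); a=cv2.resize(S["color"][265:355,405:515],None,fx=5,fy=5,interpolation=2); b=cv2.resize(S["color"][175:275,345:445],None,fx=2.3,fy=2.3,interpolation=2)
o=np.zeros((450,790,3),np.uint8);o[:,:550]=a;o[:b.shape[0],554:554+b.shape[1]]=b;cv2.imwrite("pics/p2.png",o)
E
```

```text
13.4 tcp [0.5225 0.1001 0.1053] w 0.999 F [-0.  -0.9  0.1] grip 0.0 q [0.14 0.13 2.05 0.   0.96 0.14]
[[-1.6e-03  1.0e+00  1.4e-03]
 [ 1.0e+00  1.6e-03  5.0e-04]
 [ 5.0e-04  1.4e-03 -1.0e+00]]
```

View pics/p2.png

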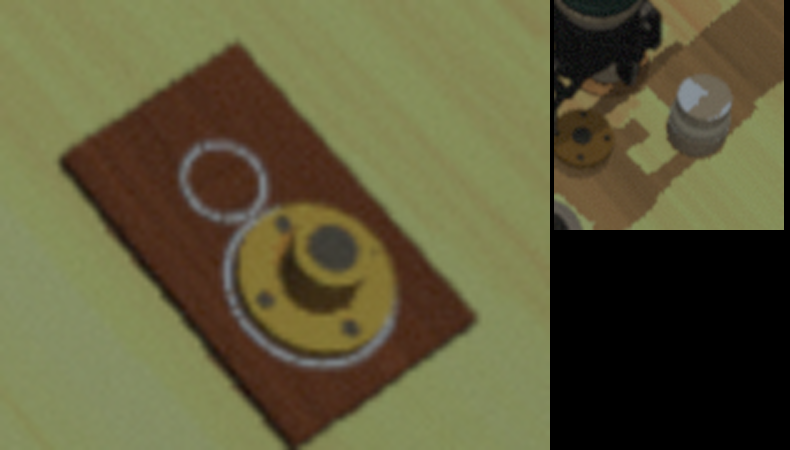

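```bash
python3 - <<'E'
from h import *
S=cam("scene")
circ(S,[(238,270),(245,240),(265,217),(300,203),(340,208),(375,232),(395,270),(397,305)],.022,.032,405,265,5)
print("hubtop",p2w(S,(333/5-.4+405,248/5-.4+265),.052))
circ(S,[(181,180),(190,205),(210,218),(235,221),(262,205),(267,185),(258,157),(237,143),(215,141),(191,155)],.012,.0178,405,265,5)
circ(S,[(226,283),(237,315),(265,349),(300,364),(330,366),(365,354),(388,328)],.012,.0345,405,265,5)
E
```

```text
circle [0.4498 0.3884] res [ 0.0008 -0.0001 -0.0007 -0.0002  0.0005  0.0004 -0.0003  0.0001]
hubtop [0.45066835 0.38763322]
circle [0.4487 0.3336] res [ 0.0005  0.0015  0.0009  0.0003  0.0001  0.      0.0014  0.0012  0.0005
 -0.0006]
circle [0.4513 0.3875] res [-0.0003 -0.0004  0.0007  0.0001 -0.0002 -0.0003 -0.0001]
```

>>> {"method": "jog_arm", "body": {
  "deltas": [-0.0005,0,0.03,0,0,0,1,-0.0005,0,0.055,0,0,0,1,-0.0005,0,0.065,0,0,0,1,-0.0005,0,0.068,0,0,0,1,-0.0005,0,0.068,0,0,0,1,-0.0005,0,0.068,0,0,0,1,-0.0005,0,0.068,0,0,0,1,-0.0005,0,0.068,0,0,0,1]
}}

```text
time: 14.3
tool_pos: [0.5227, 0.0986, 0.0373]
tcp_rot: [2.22, 2.221, 0.002]
wrist_force: [0.5, -0.5, -0.3]
width: 1.002
grip_force: 0.0
```

>>> {"method": "jog_arm", "body": {
  "deltas": [0,0,0,0,0,0,0.6,0,0,0,0,0,0,0.4,0,0,0,0,0,0,-1,0,0,0,0,0,0,-1,0,0,0,0,0,0,-1,0,0,0,0,0,0,-1]
}}

```text
time: 14.9
tool_pos: [0.5225, 0.0985, 0.0372]
tcp_rot: [2.221, 2.221, 0.001]
wrist_force: [-1.5, -0.0, 5.9]
width: 0.73
grip_force: 43.3
```

```bash
python3 - <<'E'
from h import *
s,Rm=st()
E
```

```text
14.9 tcp [0.5225 0.0985 0.0372] w 0.73 F [-1.5 -0.   5.9] grip 43.28200042247772 q [ 0.14  0.22  2.09 -0.    0.83  0.14]
[[-3.0e-04  1.0e+00  1.2e-03]
 [ 1.0e+00  3.0e-04  1.0e-04]
 [ 1.0e-04  1.2e-03 -1.0e+00]]
```

>>> {"method": "jog_arm", "body": {
  "deltas": [0,0,-0.02,0,0,0,-1,0,0,-0.05,0,0,0,-1,0.02,-0.006,-0.08,0,0,0,-1,0.06,-0.02,-0.09,0,0,0,-1,0.1,-0.035,-0.09,0,0,0,-1,0.14,-0.05,-0.09,0,0,0,-1,0.18,-0.06,-0.09,0,0,0,-1,0.21,-0.07,-0.09,0,0,0,-1]
}}

```text
time: 15.7
tool_pos: [0.4502, 0.3101, 0.1253]
tcp_rot: [-2.22, -2.222, 0.002]
wrist_force: [0.4, 0.6, -3.1]
width: 0.731
grip_force: 46.1
```

>>> {"method": "jog_arm", "body": {
  "deltas": [0.018,-0.0025,0,0,0,0,-1,0.022,-0.0035,0,0,0,0,-1,0.022,-0.0035,0,0,0,0,-1,0.022,-0.0035,0,0,0,0,-1,0.022,-0.0035,0,0,0,0,-1]
}}

```text
time: 16.2
tool_pos: [0.4485, 0.3292, 0.126]
tcp_rot: [2.222, 2.22, -0.001]
wrist_force: [-0.1, -0.2, -3.9]
width: 0.727
grip_force: 46.0
```

```bash
python3 - <<'E'
from h import *
s,Rm=st()
S=cam("scene"); crop(S,405,235,515,345,5,"pics/p3.png")
E
```

```text
16.2 tcp [0.4485 0.3292 0.126 ] w 0.727 F [-0.1 -0.2 -3.9] grip 46.03945791721344 q [ 0.59  0.15  1.98 -0.    1.01  0.59]
[[ 1.e-03  1.e+00 -5.e-04]
 [ 1.e+00 -1.e-03 -7.e-04]
 [-7.e-04 -5.e-04 -1.e+00]]
```

View pics/p3.png

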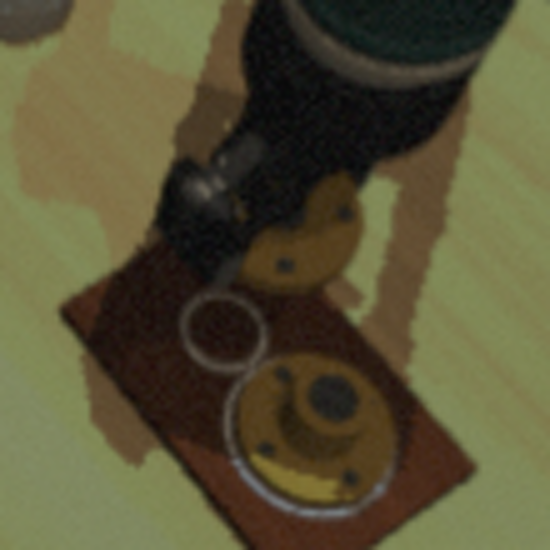

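>>> {"method": "jog_arm", "body": {
  "deltas": [0.0013,0.0005,0.03,0,0,0,-1,0.0013,0.0005,0.05,0,0,0,-1,0.0013,0.0005,0.065,0,0,0,-1,0.0013,0.0005,0.072,0,0,0,-1,0.0013,0.0005,0.0755,0,0,0,-1,0.0013,0.0005,0.0755,0,0,0,-1,0.0013,0.0005,0.0755,0,0,0,-1,0.0013,0.0005,0.0755,0,0,0,-1]
}}

```text
time: 17.05
tool_pos: [0.4496, 0.3323, 0.0519]
tcp_rot: [2.221, 2.222, 0.003]
wrist_force: [0.5, -0.1, -3.6]
width: 0.728
grip_force: 46.0
```

```bash
python3 - <<'E'
from h import *
s,Rm=st()
E
```

```text
17.05 tcp [0.4496 0.3323 0.0519] w 0.728 F [ 0.5 -0.1 -3.6] grip 46.01067781448364 q [ 0.59  0.25  2.02 -0.    0.87  0.59]
[[-5.0e-04  1.0e+00  1.7e-03]
 [ 1.0e+00  5.0e-04  1.1e-03]
 [ 1.1e-03  1.7e-03 -1.0e+00]]
```

>>> {"method": "jog_arm", "body": {
  "deltas": [-0.0018,-0.0006,0.001,0,0,0,-1,-0.0018,-0.0006,0.002,0,0,0,-1,-0.0018,-0.0006,0.0024,0,0,0,-1,-0.0018,-0.0006,0.0026,0,0,0,-1,-0.0018,-0.0006,0.0026,0,0,0,-1]
}}

```text
time: 17.55
tool_pos: [0.4483, 0.33, 0.0492]
tcp_rot: [2.221, 2.222, 0.0]
wrist_force: [-2.2, -2.3, 5.6]
width: 0.727
grip_force: 46.7
```

```bash
python3 - <<'E'
from h import *
s,Rm=st()
E
```

```text
17.55 tcp [0.4483 0.33   0.0492] w 0.727 F [-2.2 -2.3  5.6] grip 46.70139491558075 q [ 0.59  0.25  2.03 -0.    0.87  0.59]
[[-5.e-04  1.e+00  2.e-04]
 [ 1.e+00  5.e-04 -0.e+00]
 [-0.e+00  2.e-04 -1.e+00]]
```

>>> {"method": "jog_arm", "body": {
  "deltas": [0,0,0,0,0,0,0.7,0,0,0,0,0,0,1,0,0,0,0,0,0,1,0,0,0,0,0,0,1,0,0,-0.03,0,0,0,1,0,0,-0.07,0,0,0,1,0,0,-0.1,0,0,0,1,-0.02,0.015,-0.1,0,0,0,1]
}}

```text
time: 18.35
tool_pos: [0.4657, 0.3134, 0.154]
tcp_rot: [2.217, 2.224, 0.016]
wrist_force: [2.0, 0.4, 0.3]
width: 1.003
grip_force: 0.0
```

>>> {"method": "jog_arm", "body": {
  "deltas": [-0.03,0.025,0,0,0,0,1,-0.06,0.05,0,0,0,0,1,-0.1,0.08,0,0,0,0,1,-0.14,0.11,0,0,0,0,1,-0.18,0.14,0,0,0,0,1,-0.22,0.17,0,0,0,0,1,-0.25,0.19,0,0,0,0,1,-0.27,0.2036,0,0,0,0,1]
}}

```text
time: 19.15
tool_pos: [0.6684, 0.0372, 0.148]
tcp_rot: [2.223, 2.219, 0.0]
wrist_force: [0.9, 0.3, -0.4]
width: 1.0
grip_force: 0.0
```

>>> {"method": "jog_arm", "body": {
  "deltas": [0,0,0.01,0,0,0,1,0,0,0.03,0,0,0,1,0,0,0.05,0,0,0,1,0,0,0.06,0,0,0,1,0,0,0.06,0,0,0,1,0,0,0.06,0,0,0,1]
}}

```text
time: 19.75
tool_pos: [0.6667, 0.0407, 0.0882]
tcp_rot: [-2.22, -2.222, 0.0]
wrist_force: [0.0, 0.4, 0.6]
width: 1.001
grip_force: 0.0
```

```bash
python3 - <<'E'
from h import *
s,Rm=st()
S=cam("scene"); crop(S,405,235,515,345,5,"pics/p4.png")
E
```

```text
19.75 tcp [0.6667 0.0407 0.0882] w 1.001 F [0.  0.4 0.6] grip 0.0 q [0.02 0.38 1.76 0.   1.   0.02]
[[-1.1e-03  1.0e+00 -2.0e-04]
 [ 1.0e+00  1.1e-03  1.0e-04]
 [ 1.0e-04 -2.0e-04 -1.0e+00]]
```

View pics/p4.png

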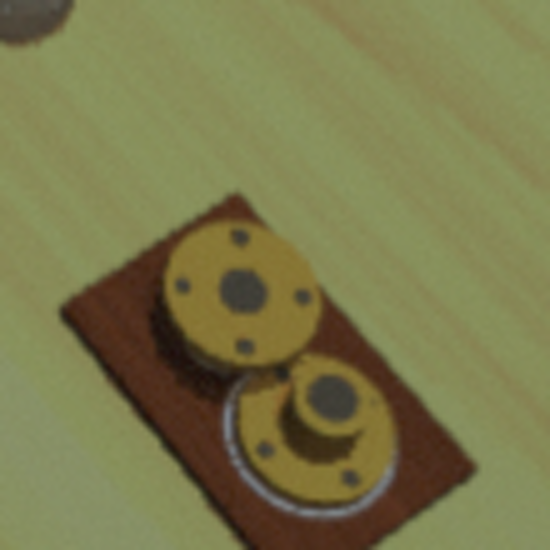

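```bash
python3 - <<'E'
from h import *
S=cam("scene")
print(p2w(S,(243.5/5-.5+405,291.5/5-.5+235),.052),p2w(S,(333.5/5-.5+405,397.5/5-.5+235),.052))
circ(S,[(164,285),(180,245),(225,221),(275,230),(310,260),(321,300),(300,350),(255,366)],.052,.032,405,235,5)
E
```

```text
[0.44862153 0.33304229] [0.45037234 0.38732574]
circle [0.4485 0.3334] res [ 0.0005 -0.0007 -0.0001  0.0005  0.0006 -0.0007 -0.0002  0.0004]
```

>>> {"method": "jog_arm", "body": {
  "deltas": [0,0,0.02,0,0,0,1,0,0,0.04,0,0,0,1,0,0,0.052,0,0,0,1,0,0,0.056,0,0,0,1,0,0,0.056,0,0,0,1,0,0,0.056,0,0,0,1,0,0,0.056,0,0,0,1]
}}

```text
time: 20.55
tool_pos: [0.6679, 0.0401, 0.0335]
tcp_rot: [2.22, 2.221, 0.002]
wrist_force: [-0.5, 0.4, 0.7]
width: 1.0
grip_force: 0.0
```

>>> {"method": "jog_arm", "body": {
  "deltas": [0,0,0,0,0,0,0.3,0,0,0,0,0,0,0,0,0,0,0,0,0,-1,0,0,0,0,0,0,-1,0,0,0,0,0,0,-1,0,0,0,0,0,0,-1,0,0,0,0,0,0,-1]
}}

```text
time: 21.25
tool_pos: [0.6674, 0.04, 0.0327]
tcp_rot: [2.221, 2.221, 0.001]
wrist_force: [0.8, -1.4, 2.7]
width: 0.355
grip_force: 40.2
```

```bash
python3 - <<'E'
from h import *
s,Rm=st()
E
```

```text
21.25 tcp [0.6674 0.04   0.0327] w 0.355 F [ 0.8 -1.4  2.7] grip 40.20407438278198 q [ 0.02  0.45  1.78 -0.    0.91  0.02]
[[-4.e-04  1.e+00  1.e-03]
 [ 1.e+00  4.e-04  0.e+00]
 [ 0.e+00  1.e-03 -1.e+00]]
```

>>> {"method": "jog_arm", "body": {
  "deltas": [0,0,-0.03,0,0,0,-1,0,0,-0.07,0,0,0,-1,0.02,-0.015,-0.11,0,0,0,-1,0.05,-0.035,-0.12,0,0,0,-1,0.08,-0.06,-0.12,0,0,0,-1,0.12,-0.09,-0.12,0,0,0,-1,0.16,-0.12,-0.12,0,0,0,-1,0.2,-0.15,-0.12,0,0,0,-1]
}}

```text
time: 22.05
tool_pos: [0.5145, 0.2407, 0.151]
tcp_rot: [-2.221, -2.22, 0.003]
wrist_force: [0.4, 0.5, -2.2]
width: 0.361
grip_force: 40.3
```

>>> {"method": "jog_arm", "body": {
  "deltas": [0.03,-0.025,0,0,0,0,-1,0.06,-0.05,0,0,0,0,-1,0.08,-0.063,0,0,0,0,-1,0.09,-0.0687,0,0,0,0,-1,0.09,-0.0687,0,0,0,0,-1,0.09,-0.0687,0.02,0,0,0,-1,0.09,-0.0687,0.04,0,0,0,-1,0.09,-0.0687,0.045,0,0,0,-1]
}}

```text
time: 22.85
tool_pos: [0.4472, 0.3275, 0.1044]
tcp_rot: [-2.222, -2.22, 0.008]
wrist_force: [-0.4, -0.2, -2.7]
width: 0.361
grip_force: 40.3
```

>>> {"method": "jog_arm", "body": {
  "deltas": [0,0,0,0,0,0,-1,0,0,0,0,0,0,-1,0,0,0,0,0,0,-1]
}}

```text
time: 23.15
tool_pos: [0.4492, 0.3301, 0.1084]
tcp_rot: [2.221, 2.221, 0.003]
wrist_force: [0.4, -0.3, -2.4]
width: 0.36
grip_force: 40.3
```

```bash
python3 - <<'E'
from h import *
s,Rm=st()
E
```

```text
23.15 tcp [0.4492 0.3301 0.1084] w 0.36 F [ 0.4 -0.3 -2.4] grip 40.334004163742065 q [ 0.59  0.17  1.99 -0.    0.98  0.59]
[[ 2.0e-04  1.0e+00  1.8e-03]
 [ 1.0e+00 -2.0e-04  1.1e-03]
 [ 1.1e-03  1.8e-03 -1.0e+00]]
```

>>> {"method": "jog_arm", "body": {
  "deltas": [0,-0.0004,0.008,0,0,0,-1,0,-0.0004,0.015,0,0,0,-1,0,-0.0004,0.02,0,0,0,-1,0,-0.0004,0.0225,0,0,0,-1,0,-0.0004,0.0225,0,0,0,-1,0,-0.0004,0.0225,0,0,0,-1,0,-0.0004,0.0225,0,0,0,-1,0,-0.0004,0.0225,0,0,0,-1]
}}

```text
time: 23.95
tool_pos: [0.4474, 0.3299, 0.0847]
tcp_rot: [-2.221, -2.222, 0.001]
wrist_force: [-2.7, -1.3, 1.6]
width: 0.362
grip_force: 40.5
```

```bash
python3 - <<'E'
from h import *
s,Rm=st()
E
```

```text
23.95 tcp [0.4474 0.3299 0.0847] w 0.362 F [-2.7 -1.3  1.6] grip 40.50113081932068 q [0.59 0.2  2.01 0.   0.93 0.59]
[[-3.e-04  1.e+00 -5.e-04]
 [ 1.e+00  3.e-04 -1.e-04]
 [-1.e-04 -5.e-04 -1.e+00]]
```

>>> {"method": "jog_arm", "body": {
  "deltas": [0,0,0,0,0,0,-0.1,0,0,0,0,0,0,0.3,0,0,0,0,0,0,0.3,0,0,0,0,0,0,0.3,0,0,-0.02,0,0,0,0.4,0,0,-0.05,0,0,0,0.4,-0.02,0,-0.07,0,0,0,1,-0.05,0.007,-0.075,0,0,0,1]
}}

```text
time: 24.75
tool_pos: [0.4563, 0.2816, 0.163]
tcp_rot: [2.217, 2.224, 0.009]
wrist_force: [0.5, -0.6, 0.7]
width: 0.993
grip_force: 0.0
```

>>> {"method": "jog_arm", "body": {
  "deltas": [-0.05,0.006,0,0,0,0,1,-0.1,0.014,0,0,0,0,1,-0.15,0.022,0,0,0,0,1,-0.2,0.03,0,0,0,0,1,-0.25,0.038,0,0,0,0,1,-0.3,0.046,0,0,0,0,1,-0.35,0.054,0,0,0,0,1,-0.39,0.06,0,0,0,0,1]
}}

```text
time: 25.55
tool_pos: [0.5151, -0.1126, 0.1601]
tcp_rot: [2.221, 2.22, 0.001]
wrist_force: [1.0, 0.8, 0.1]
width: 1.0
grip_force: 0.0
```

>>> {"method": "jog_arm", "body": {
  "deltas": [-0.015,0.003,0.01,0,0,0,1,-0.021,0.004,0.03,0,0,0,1,-0.021,0.004,0.05,0,0,0,1,-0.021,0.004,0.055,0,0,0,1,-0.021,0.004,0.055,0,0,0,1,-0.021,0.004,0.055,0,0,0,1,-0.021,0.004,0.055,0,0,0,1]
}}

```text
time: 26.25
tool_pos: [0.5198, -0.1308, 0.1059]
tcp_rot: [2.219, 2.221, 0.002]
wrist_force: [0.3, 0.3, -0.4]
width: 1.002
grip_force: 0.0
```

```bash
python3 - <<'E'
from h import *
s,Rm=st()
E
```

```text
26.25 tcp [ 0.5198 -0.1308  0.1059] w 1.002 F [ 0.3  0.3 -0.4] grip 0.0 q [-0.29  0.14  2.04  0.    0.97 -0.29]
[[-1.2e-03  1.0e+00  2.1e-03]
 [ 1.0e+00  1.2e-03 -6.0e-04]
 [-6.0e-04  2.1e-03 -1.0e+00]]
```

>>> {"method": "jog_arm", "body": {
  "deltas": [0,-0.0008,0.03,0,0,0,1,0,-0.0008,0.05,0,0,0,1,0,-0.0008,0.064,0,0,0,1,0,-0.0008,0.0685,0,0,0,1,0,-0.0008,0.0685,0,0,0,1,0,-0.0008,0.0685,0,0,0,1,0,-0.0008,0.0685,0,0,0,1,0,-0.0008,0.0685,0,0,0,1]
}}

```text
time: 27.05
tool_pos: [0.5189, -0.1313, 0.0371]
tcp_rot: [2.22, 2.221, 0.001]
wrist_force: [0.9, 0.7, -0.2]
width: 1.003
grip_force: 0.0
```

>>> {"method": "jog_arm", "body": {
  "deltas": [0,0,0,0,0,0,0.6,0,0,0,0,0,0,0.4,0,0,0,0,0,0,-1,0,0,0,0,0,0,-1,0,0,0,0,0,0,-1,0,0,0,0,0,0,-1]
}}

```text
time: 27.65
tool_pos: [0.5188, -0.1312, 0.0371]
tcp_rot: [2.22, 2.221, 0.001]
wrist_force: [-0.6, 1.3, 7.2]
width: 0.73
grip_force: 43.3
```

```bash
python3 - <<'E'
from h import *
s,Rm=st()
S=cam("scene"); a=cv2.resize(S["color"][235:345,405:515],None,fx=5,fy=5,interpolation=2)
b=cv2.resize(S["color"][165:245,330:430],None,fx=2.4,fy=2.4,interpolation=2)
o=np.zeros((550,792,3),np.uint8);o[:,:550]=a;o[:b.shape[0],551:551+b.shape[1]]=b;cv2.imwrite("pics/p5.png",o)
E
```

```text
27.65 tcp [ 0.5188 -0.1312  0.0371] w 0.73 F [-0.6  1.3  7.2] grip 43.32700431346893 q [-0.29  0.23  2.08  0.    0.83 -0.29]
[[-4.0e-04  1.0e+00  1.4e-03]
 [ 1.0e+00  4.0e-04 -3.0e-04]
 [-3.0e-04  1.4e-03 -1.0e+00]]
```

View pics/p5.png

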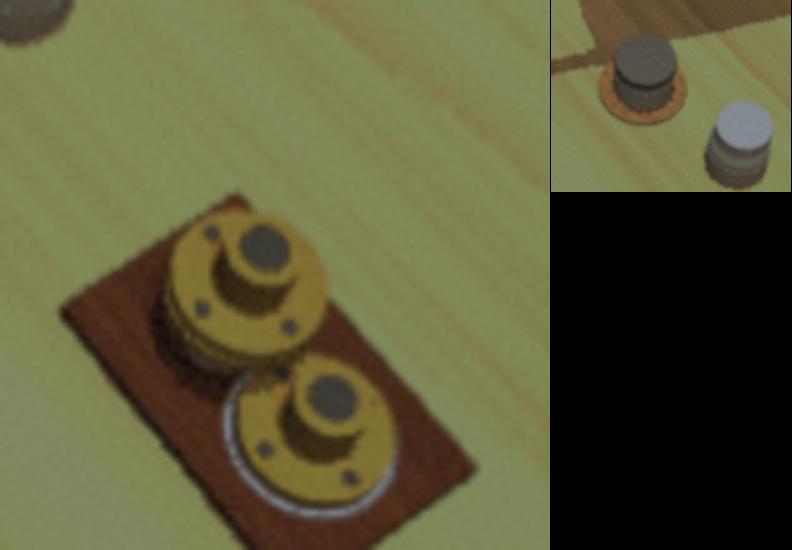

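>>> {"method": "jog_arm", "body": {
  "deltas": [0,0,-0.02,0,0,0,-1,0,0,-0.05,0,0,0,-1,0.02,0,-0.09,0,0,0,-1,0.05,-0.005,-0.12,0,0,0,-1,0.09,-0.01,-0.135,0,0,0,-1,0.13,-0.017,-0.135,0,0,0,-1,0.17,-0.023,-0.135,0,0,0,-1,0.21,-0.03,-0.135,0,0,0,-1]
}}

```text
time: 28.5
tool_pos: [0.4866, 0.0803, 0.1702]
tcp_rot: [-2.221, -2.221, 0.002]
wrist_force: [0.8, 0.4, -4.1]
width: 0.728
grip_force: 46.3
```

>>> {"method": "jog_arm", "body": {
  "deltas": [0.045,-0.006,0,0,0,0,-1,0.09,-0.012,0,0,0,0,-1,0.13,-0.018,0,0,0,0,-1,0.17,-0.024,0,0,0,0,-1,0.21,-0.028,0,0,0,0,-1,0.25,-0.032,0,0,0,0,-1,0.28,-0.036,0,0,0,0,-1,0.3,-0.038,0,0,0,0,-1]
}}

```text
time: 29.3
tool_pos: [0.4484, 0.3805, 0.1696]
tcp_rot: [-2.219, -2.223, 0.004]
wrist_force: [1.1, 0.2, -2.8]
width: 0.728
grip_force: 46.3
```

>>> {"method": "jog_arm", "body": {
  "deltas": [0.0055,-0.0008,0,0,0,0,-1,0.0055,-0.0008,0,0,0,0,-1,0.0055,-0.0008,0.01,0,0,0,-1,0.0055,-0.0008,0.02,0,0,0,-1,0.0055,-0.0008,0.02,0,0,0,-1,0.0055,-0.0008,0.02,0,0,0,-1,0.0055,-0.0008,0.02,0,0,0,-1]
}}

```text
time: 30.0
tool_pos: [0.4494, 0.3841, 0.1513]
tcp_rot: [2.222, 2.221, 0.0]
wrist_force: [0.4, -1.0, -4.4]
width: 0.726
grip_force: 46.2
```

```bash
python3 - <<'E'
from h import *
s,Rm=st()
E
```

```text
30.0 tcp [0.4494 0.3841 0.1513] w 0.726 F [ 0.4 -1.  -4.4] grip 46.18367671966553 q [ 0.67  0.19  1.89 -0.    1.07  0.67]
[[ 3.e-04  1.e+00  2.e-04]
 [ 1.e+00 -3.e-04  1.e-04]
 [ 1.e-04  2.e-04 -1.e+00]]
```

Down to about 2 mm above contact, then settle.

>>> {"method": "jog_arm", "body": {
  "deltas": [0.0002,0.0006,0.015,0,0,0,-1,0.0002,0.0006,0.03,0,0,0,-1,0.0002,0.0006,0.045,0,0,0,-1,0.0002,0.0006,0.055,0,0,0,-1,0.0002,0.0006,0.06,0,0,0,-1,0.0002,0.0006,0.06,0,0,0,-1,0.0002,0.0006,0.06,0,0,0,-1,0.0002,0.0006,0.06,0,0,0,-1]
}}

```text
time: 30.8
tool_pos: [0.45, 0.385, 0.0915]
tcp_rot: [2.221, 2.222, 0.002]
wrist_force: [0.8, 0.3, -3.1]
width: 0.727
grip_force: 46.3
```

```bash
python3 - <<'E'
from h import *
s,Rm=st()
E
```

```text
30.8 tcp [0.45   0.385  0.0915] w 0.727 F [ 0.8  0.3 -3.1] grip 46.30997121334076 q [ 0.67  0.25  1.93 -0.    0.96  0.67]
[[-5.e-04  1.e+00  8.e-04]
 [ 1.e+00  5.e-04  6.e-04]
 [ 6.e-04  8.e-04 -1.e+00]]
```

>>> {"method": "jog_arm", "body": {
  "deltas": [-0.0006,0,0.001,0,0,0,-1,-0.0006,0,0.002,0,0,0,-1,-0.0006,0,0.0025,0,0,0,-1,-0.0006,0,0.0025,0,0,0,-1,-0.0006,0,0.0025,0,0,0,-1]
}}

```text
time: 31.3
tool_pos: [0.4498, 0.3841, 0.0892]
tcp_rot: [2.221, 2.222, 0.001]
wrist_force: [-0.7, -0.8, 1.3]
width: 0.728
grip_force: 46.5
```

>>> {"method": "jog_arm", "body": {
  "deltas": [0,0,0,0,0,0,0.7,0,0,0,0,0,0,1,0,0,0,0,0,0,1,0,0,0,0,0,0,1,0,0,-0.03,0,0,0,1,0,0,-0.06,0,0,0,1,0,0,-0.07,0,0,0,1,-0.02,0.01,-0.07,0,0,0,1]
}}

```text
time: 32.1
tool_pos: [0.4606, 0.3666, 0.1614]
tcp_rot: [-2.218, -2.224, -0.009]
wrist_force: [-0.2, 0.1, -0.1]
width: 0.999
grip_force: 0.0
```

>>> {"method": "jog_arm", "body": {
  "deltas": [-0.04,0.014,0,0,0,0,1,-0.08,0.028,0,0,0,0,1,-0.12,0.042,0,0,0,0,1,-0.16,0.056,0,0,0,0,1,-0.2,0.07,0,0,0,0,1,-0.24,0.084,0,0,0,0,1,-0.28,0.098,0,0,0,0,1,-0.32,0.112,0,0,0,0,1]
}}

```text
time: 32.9
tool_pos: [0.5718, 0.0424, 0.158]
tcp_rot: [-2.221, -2.222, 0.0]
wrist_force: [0.1, 0.7, 0.2]
width: 0.998
grip_force: 0.0
```

>>> {"method": "jog_arm", "body": {
  "deltas": [-0.04,0.014,0,0,0,0,1,-0.08,0.028,0,0,0,0,1,-0.12,0.042,0,0,0,0,1,-0.16,0.056,0,0,0,0,1,-0.2,0.07,0,0,0,0,1,-0.23,0.08,0,0,0,0,1,-0.26,0.085,0,0,0,0,1,-0.272,0.085,0,0,0,0,1]
}}

```text
time: 33.7
tool_pos: [0.657, -0.2307, 0.1576]
tcp_rot: [2.223, 2.219, -0.001]
wrist_force: [-0.2, 0.1, 0.8]
width: 0.999
grip_force: 0.0
```

>>> {"method": "jog_arm", "body": {
  "deltas": [0,0,0,0,0,0,1,0,0,0,0,0,0,1,0,0,0,0,0,0,1]
}}

```text
time: 34.0
tool_pos: [0.6566, -0.2263, 0.1584]
tcp_rot: [-2.219, -2.222, -0.0]
wrist_force: [0.1, 0.5, -0.2]
width: 0.997
grip_force: 0.0
```

```bash
python3 - <<'E'
from h import *
s,Rm=st()
S=cam("scene"); g=S["color"]; cv2.imwrite("pics/p6raw.png",g)
# hole centres of pack tops by dark blob: hub2(small) top z .092, D top brim hole z .092
hsv=cv2.cvtColor(g,cv2.COLOR_BGR2HSV); m=((hsv[...,1]>120)&(hsv[...,0]>15)&(hsv[...,0]<32)&(hsv[...,2]>60)).astype(np.uint8)[260:350,405:515]
n,l,stt,cc=cv2.connectedComponentsWithStats(m)
for i in range(1,n):
    if stt[i,4]>40: print(stt[i],cc[i]+[405,260])
for P in [(.4486,.3332,.092),(.4503,.3878,.092)]: print(w2p(S,P))
E
```

```text
34.0 tcp [ 0.6566 -0.2263  0.1584] w 0.997 F [ 0.1  0.5 -0.2] grip 0.0 q [-0.37  0.36  1.64  0.    1.13 -0.37]
[[-1.6e-03  1.0e+00 -6.0e-04]
 [ 1.0e+00  1.6e-03  8.0e-04]
 [ 8.0e-04 -6.0e-04 -1.0e+00]]
[  33   16   55   60 1559] [465.27261065 304.90378448]
[[457.3846339  284.61795087]]
[[476.22396508 306.4102475 ]]
```

>>> {"method": "jog_arm", "body": {
  "deltas": [-0.0014,0.0002,0.04,0,0,0,1,-0.0014,0.0002,0.08,0,0,0,1,-0.0014,0.0002,0.11,0,0,0,1,-0.0014,0.0002,0.122,0,0,0,1,-0.0014,0.0002,0.126,0,0,0,1,-0.0014,0.0002,0.126,0,0,0,1,-0.0014,0.0002,0.126,0,0,0,1,-0.0014,0.0002,0.126,0,0,0,1]
}}

```text
time: 34.85
tool_pos: [0.6588, -0.2298, 0.0351]
tcp_rot: [2.218, 2.219, 0.002]
wrist_force: [0.9, 0.4, -0.0]
width: 0.998
grip_force: 0.0
```

>>> {"method": "jog_arm", "body": {
  "deltas": [0,0,0,0,0,0,0.3,0,0,0,0,0,0,0,0,0,0,0,0,0,-1,0,0,0,0,0,0,-1,0,0,0,0,0,0,-1,0,0,0,0,0,0,-1,0,0,0,0,0,0,-1]
}}

```text
time: 35.55
tool_pos: [0.6578, -0.2295, 0.0333]
tcp_rot: [2.22, 2.221, 0.001]
wrist_force: [2.2, -0.5, 3.6]
width: 0.355
grip_force: 40.4
```

```bash
python3 - <<'E'
from h import *
s,Rm=st()
E
```

```text
35.55 tcp [ 0.6578 -0.2295  0.0333] w 0.355 F [ 2.2 -0.5  3.6] grip 40.37745773792267 q [-0.37  0.49  1.72  0.    0.93 -0.37]
[[-3.0e-04  1.0e+00  1.5e-03]
 [ 1.0e+00  3.0e-04 -5.0e-04]
 [-5.0e-04  1.5e-03 -1.0e+00]]
```

>>> {"method": "jog_arm", "body": {
  "deltas": [0,0,-0.03,0,0,0,-1,0,0,-0.07,0,0,0,-1,0.01,-0.003,-0.11,0,0,0,-1,0.04,-0.013,-0.14,0,0,0,-1,0.08,-0.027,-0.157,0,0,0,-1,0.12,-0.04,-0.157,0,0,0,-1,0.16,-0.054,-0.157,0,0,0,-1,0.2,-0.068,-0.157,0,0,0,-1]
}}

```text
time: 36.35
tool_pos: [0.5868, -0.0279, 0.1881]
tcp_rot: [-2.22, -2.22, 0.004]
wrist_force: [0.1, 0.9, -2.7]
width: 0.357
grip_force: 40.4
```

>>> {"method": "jog_arm", "body": {
  "deltas": [0.045,-0.016,0,0,0,0,-1,0.09,-0.032,0,0,0,0,-1,0.135,-0.048,0,0,0,0,-1,0.18,-0.064,0,0,0,0,-1,0.225,-0.08,0,0,0,0,-1,0.27,-0.096,0,0,0,0,-1,0.315,-0.11,0,0,0,0,-1,0.35,-0.12,0,0,0,0,-1]
}}

```text
time: 37.15
tool_pos: [0.4663, 0.3222, 0.188]
tcp_rot: [-2.219, -2.223, 0.005]
wrist_force: [0.5, -0.1, -3.8]
width: 0.36
grip_force: 40.4
```

>>> {"method": "jog_arm", "body": {
  "deltas": [0.03,-0.01,0,0,0,0,-1,0.05,-0.017,0,0,0,0,-1,0.0625,-0.0198,0,0,0,0,-1,0.0625,-0.0198,0,0,0,0,-1,0.0625,-0.0198,0.015,0,0,0,-1,0.0625,-0.0198,0.025,0,0,0,-1,0.0625,-0.0198,0.025,0,0,0,-1,0.0625,-0.0198,0.025,0,0,0,-1]
}}

```text
time: 37.95
tool_pos: [0.4489, 0.3818, 0.1635]
tcp_rot: [-2.222, -2.22, 0.004]
wrist_force: [0.8, -0.3, -3.1]
width: 0.359
grip_force: 40.4
```

```bash
python3 - <<'E'
from h import *
s,Rm=st()
E
```

```text
37.95 tcp [0.4489 0.3818 0.1635] w 0.359 F [ 0.8 -0.3 -3.1] grip 40.39249241352081 q [ 0.66  0.17  1.88 -0.    1.09  0.66]
[[ 9.0e-04  1.0e+00 -1.7e-03]
 [ 1.0e+00 -9.0e-04 -1.5e-03]
 [-1.5e-03 -1.7e-03 -1.0e+00]]
```

Last look at the held flange over the pack before lowering it (image saved, measured by eye).

>>> {"method": "jog_arm", "body": {
  "deltas": [0.0005,0.0003,0.01,0,0,0,-1,0.0005,0.0003,0.02,0,0,0,-1,0.0005,0.0003,0.03,0,0,0,-1,0.0005,0.0003,0.035,0,0,0,-1,0.0005,0.0003,0.035,0,0,0,-1,0.0005,0.0003,0.035,0,0,0,-1,0.0005,0.0003,0.035,0,0,0,-1,0.0005,0.0003,0.035,0,0,0,-1]
}}

```text
time: 38.75
tool_pos: [0.4497, 0.384, 0.1303]
tcp_rot: [2.221, 2.222, 0.002]
wrist_force: [-0.6, -0.4, -3.0]
width: 0.357
grip_force: 40.4
```

```bash
python3 - <<'E'
from h import *
s,Rm=st()
E
```

```text
38.75 tcp [0.4497 0.384  0.1303] w 0.357 F [-0.6 -0.4 -3. ] grip 40.39270520210266 q [ 0.66  0.21  1.9  -0.    1.03  0.66]
[[-5.e-04  1.e+00  9.e-04]
 [ 1.e+00  5.e-04  7.e-04]
 [ 7.e-04  9.e-04 -1.e+00]]
```

>>> {"method": "jog_arm", "body": {
  "deltas": [-0.0006,0.0003,0.002,0,0,0,-1,-0.0006,0.0003,0.004,0,0,0,-1,-0.0006,0.0003,0.0045,0,0,0,-1,-0.0006,0.0003,0.0045,0,0,0,-1,-0.0006,0.0003,0.0045,0,0,0,-1,-0.0006,0.0003,0.0045,0,0,0,-1]
}}

```text
time: 39.35
tool_pos: [0.4498, 0.3831, 0.1254]
tcp_rot: [2.221, 2.222, 0.0]
wrist_force: [0.5, 0.3, -1.3]
width: 0.363
grip_force: 40.5
```

```bash
python3 - <<'E'
from h import *
s,Rm=st()
E
```

```text
39.35 tcp [0.4498 0.3831 0.1254] w 0.363 F [ 0.5  0.3 -1.3] grip 40.50786852836609 q [ 0.66  0.21  1.91 -0.    1.02  0.66]
[[-4.e-04  1.e+00  3.e-04]
 [ 1.e+00  4.e-04  1.e-04]
 [ 1.e-04  3.e-04 -1.e+00]]
```

>>> {"method": "jog_arm", "body": {
  "deltas": [0,0,0,0,0,0,-0.1,0,0,0,0,0,0,0.3,0,0,0,0,0,0,0.3,0,0,0,0,0,0,0.3,0,0,-0.02,0,0,0,0.4,0,0,-0.05,0,0,0,0.4,0,0,-0.09,0,0,0,0.4,-0.03,0,-0.1,0,0,0,0.4]
}}

```text
time: 40.15
tool_pos: [0.4522, 0.3568, 0.2309]
tcp_rot: [2.218, 2.224, 0.016]
wrist_force: [1.7, -0.3, 0.3]
width: 0.701
grip_force: 0.0
```

>>> {"method": "jog_arm", "body": {
  "deltas": [-0.05,0,0,0,0,0,0.4,-0.1,0,0,0,0,0,0.4,-0.15,0,0,0,0,0,0.4,-0.2,0,0,0,0,0,0.4,-0.21,0,0,0,0,0,0.4,-0.21,0,0,0,0,0,0.4]
}}

```text
time: 40.75
tool_pos: [0.4499, 0.1417, 0.2254]
tcp_rot: [2.225, 2.218, 0.001]
wrist_force: [0.9, 0.2, -0.3]
width: 0.703
grip_force: 0.0
```

```bash
python3 - <<'E'
from h import *
s,Rm=st()
S=cam("scene");T=cam("top"); cv2.imwrite("pics/Sx.png",S["color"]);cv2.imwrite("pics/Tx.png",T["color"])
R_=lambda im,s:cv2.resize(im,None,fx=s,fy=s,interpolation=2)
o=np.zeros((600,795,3),np.uint8)
a=R_(S["color"][250:350,410:510],3.2); o[:320,:320]=a             # pack S
b=R_(S["color"][50:140,245:310],5); o[:450,330:655]=b             # lever S
c=R_(T["color"][240:310,415:487],3.8); o[322:322+266,:274]=c[:266,:274]  # lever T
d=R_(S["color"][165:235,340:410],1.9); o[:133,660:793]=d  # tub
e=R_(T["color"][225:275,155:220],2); o[140:240,660:790]=e
cv2.imwrite("pics/fin.png",o)
E
```

```text
40.75 tcp [0.4499 0.1417 0.2254] w 0.703 F [ 0.9  0.2 -0.3] grip 0.0 q [ 0.25 -0.11  2.05  0.    1.2   0.26]
[[ 3.2e-03  1.0e+00  7.0e-04]
 [ 1.0e+00 -3.2e-03  4.0e-04]
 [ 4.0e-04  7.0e-04 -1.0e+00]]
```

View pics/fin.png

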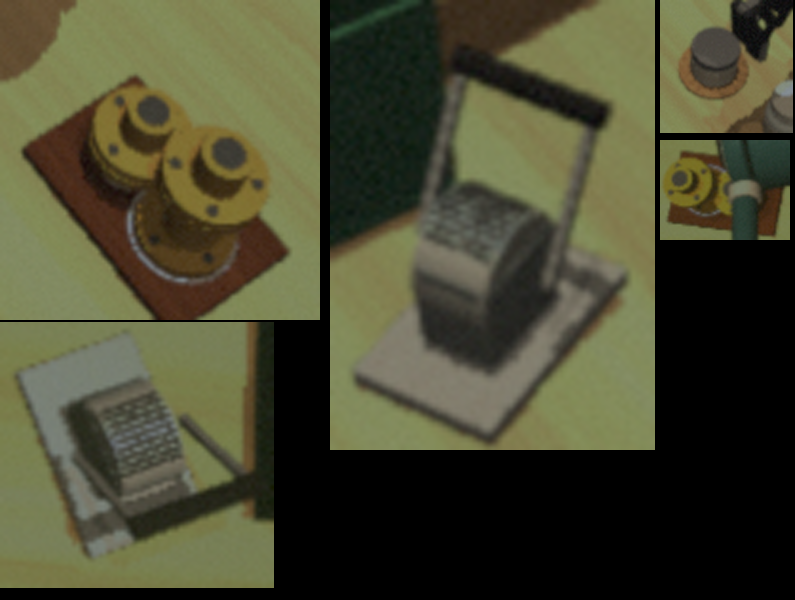

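```bash
python3 - <<'E'
from h import *
S=cam("scene");T=cam("top")
f=lambda x,y:((x-330+.5)/5-.5+245,(y+.5)/5-.5+50)
t=lambda x,y:((x+.5)/3.8-.5+415,(y-322+.5)/3.8-.5+240)
zb=.055+.095*np.cos(.6)
a,b=p2w(S,f(456,60),zb),p2w(S,f(606,114),zb);print("S bar",a,b,(a+b)/2,np.linalg.norm(a-b),np.degrees(np.arctan2(*(b-a)[::-1])))
for p in [(360,372),(488,432),(625,268)]: print("S base",p2w(S,f(*p),.01))
for p in [(18,374),(128,332),(92,556)]: print("T base",p2w(T,t(*p),.01))
a,b=p2w(T,t(130,527),zb),p2w(T,t(252,485),zb);print("T bar",a,b,(a+b)/2,np.linalg.norm(a-b))
g=lambda x,y:((x-660+.5)/1.9-.5+340,(y+.5)/1.9-.5+165)
print("tub S",p2w(S,g(716,47),.052))
E
```

```text
S bar [ 0.43579729 -0.40233418] [ 0.39387865 -0.32351365] [ 0.41483797 -0.36292391] 0.08927400741090705 118.00511553357096
S base [ 0.54202421 -0.34844209]
S base [ 0.50772669 -0.27276091]
S base [ 0.38202303 -0.33152685]
T base [ 0.50465983 -0.27607723]
T base [ 0.54293395 -0.35447701]
T base [ 0.38084354 -0.3347043 ]
T bar [ 0.39570523 -0.32592596] [ 0.42966608 -0.40366242] [ 0.41268565 -0.36479419] 0.08483098193156036
tub S [0.43160893 0.02728419]
```

>>> {"method": "jog_arm", "body": {
  "deltas": [-0.04,-0.003,0,0,0,-3,0.2,-0.08,-0.006,0,0,0,-6,0.2,-0.13,-0.009,0,0,0,-9,0.2,-0.18,-0.012,0,0,0,-12,0.2,-0.23,-0.016,0,0,0,-16,0.2,-0.28,-0.02,0,0,0,-19,0.2,-0.33,-0.023,0,0,0,-22,0.2,-0.37,-0.026,0,0,0,-25.2,0.2],
  "squeeze": 25
}}

```text
time: 41.75
tool_pos: [0.4246, -0.2284, 0.2253]
tcp_rot: [1.678, 2.655, 0.0]
wrist_force: [-0.0, 1.0, 0.2]
width: 0.602
grip_force: 0.0
```

>>> {"method": "jog_arm", "body": {
  "deltas": [0,0,0,0,0,0,0.2,0,0,0,0,0,0,0.2,0,0,0,0,0,0,0.2]
}}

```text
time: 42.05
tool_pos: [0.4244, -0.2254, 0.2248]
tcp_rot: [-1.68, -2.653, -0.001]
wrist_force: [-0.3, -0.3, 0.2]
width: 0.601
grip_force: 0.0
```

```bash
python3 - <<'E'
from h import *
s,Rm=st()
print("tool delta",(Rm.T@(np.array([.4146,-.3655,.2])-s["tool_pos"])).round(4))
E
```

```text
42.05 tcp [ 0.4244 -0.2254  0.2248] w 0.601 F [-0.3 -0.3  0.2] grip 0.0 q [-0.54 -0.09  2.03  0.    1.2  -0.98]
[[-4.275e-01  9.040e-01 -5.000e-04]
 [ 9.040e-01  4.275e-01  1.100e-03]
 [ 1.200e-03  0.000e+00 -1.000e+00]]
tool delta [-0.1225 -0.0688  0.0247]
```

>>> {"method": "jog_arm", "body": {
  "deltas": [-0.04,-0.023,0.005,0,0,0,0.2,-0.08,-0.046,0.01,0,0,0,0.2,-0.115,-0.065,0.02,0,0,0,0.2,-0.1225,-0.0688,0.0247,0,0,0,0.2,-0.1225,-0.0688,0.0247,0,0,0,0.2,-0.1225,-0.0688,0.0247,0,0,0,0.2,-0.1225,-0.0688,0.0247,0,0,0,0.2]
}}

```text
time: 42.75
tool_pos: [0.4145, -0.3653, 0.2008]
tcp_rot: [1.68, 2.655, 0.001]
wrist_force: [0.1, 0.6, 0.6]
width: 0.595
grip_force: 0.0
```

```bash
python3 - <<'E'
from h import *
s,Rm=st()
print("tool delta",(Rm.T@(np.array([.4146,-.3655,.1314])-s["tool_pos"])).round(4))
T=cam("top"); print([p2w(T,(483,285),z) for z in (.08,.12)])
E
```

```text
42.75 tcp [ 0.4145 -0.3653  0.2008] w 0.595 F [0.1 0.6 0.6] grip 0.0 q [-0.77  0.07  1.92  0.    1.15 -1.21]
[[-4.280e-01  9.038e-01  3.000e-04]
 [ 9.038e-01  4.280e-01  3.000e-04]
 [ 2.000e-04  4.000e-04 -1.000e+00]]
tool delta [-0.0003  0.      0.0694]
[array([ 0.4289019 , -0.42788975]), array([ 0.42533969, -0.41361654])]
```

>>> {"method": "jog_arm", "body": {
  "deltas": [0,0,0.015,0,0,0,0.2,0,0,0.03,0,0,0,0.2,0,0,0.045,0,0,0,0.2,0,0,0.06,0,0,0,0.2,0,0,0.069,0,0,0,0.2,0,0,0.069,0,0,0,0.2,0,0,0.069,0,0,0,0.2,0,0,0.069,0,0,0,0.2]
}}

```text
time: 43.6
tool_pos: [0.4143, -0.3676, 0.1322]
tcp_rot: [1.682, 2.652, -0.0]
wrist_force: [-0.1, 0.6, 0.7]
width: 0.599
grip_force: 0.0
```

>>> {"method": "jog_arm", "body": {
  "deltas": [0,0,0,0,0,0,-0.2,0,0,0,0,0,0,-0.4,0,0,0,0,0,0,-0.6,0,0,0,0,0,0,-1,0,0,0,0,0,0,-1,0,0,0,0,0,0,-1]
}}

```text
time: 44.2
tool_pos: [0.4145, -0.3671, 0.1321]
tcp_rot: [1.682, 2.652, 0.001]
wrist_force: [1.0, 1.4, 2.4]
width: 0.175
grip_force: 24.5
```

```bash
python3 - <<'E'
from h import *
s,Rm=st()
P=lambda a:np.array([.095*np.sin(a),.095*np.cos(a)])
for k in range(1,6): print(k,(P(-.6+.15*k)-P(-.6)).round(4))
E
```

```text
44.2 tcp [ 0.4145 -0.3671  0.1321] w 0.175 F [1.  1.4 2.4] grip 24.53354001045227 q [-0.77  0.14  1.98  0.    1.02 -1.21]
[[-4.260e-01  9.047e-01  1.400e-03]
 [ 9.047e-01  4.260e-01 -4.000e-04]
 [-9.000e-04  1.100e-03 -1.000e+00]]
1 [0.0123 0.0071]
2 [0.0256 0.0124]
3 [0.0394 0.0155]
4 [0.0536 0.0166]
5 [0.0678 0.0155]
```

>>> {"method": "jog_arm", "body": {
  "deltas": [0,0.006,-0.0038,0,0,0,-1,0,0.0123,-0.0071,0,0,0,-1,0,0.0123,-0.0071,0,0,0,-1,0,0.0123,-0.0071,0,0,0,-1,0,0.0123,-0.0071,0,0,0,-1]
}}

```text
time: 44.7
tool_pos: [0.4243, -0.3626, 0.1392]
tcp_rot: [-1.682, -2.653, 0.003]
wrist_force: [-4.1, -1.3, 5.0]
width: 0.175
grip_force: 25.0
```

>>> {"method": "jog_arm", "body": {
  "deltas": [0,0.0065,-0.0029,0,0,0,-1,0,0.0133,-0.0053,0,0,0,-1,0,0.0133,-0.0053,0,0,0,-1,0,0.0133,-0.0053,0,0,0,-1,0,0.0133,-0.0053,0,0,0,-1]
}}

```text
time: 45.2
tool_pos: [0.4369, -0.3567, 0.145]
tcp_rot: [1.682, 2.653, -0.002]
wrist_force: [-2.9, -1.0, 7.8]
width: 0.178
grip_force: 25.4
```

```bash
python3 - <<'E'
from h import *
s,Rm=st(); d=Rm.T@(s["tool_pos"]-[.4145,-.3671,.1321]); print(d.round(4))
E
```

```text
45.2 tcp [ 0.4369 -0.3567  0.145 ] w 0.178 F [-2.9 -1.   7.8] grip 25.379675924777985 q [-0.73  0.14  1.95 -0.    1.05 -1.17]
[[-4.265e-01  9.045e-01 -3.000e-04]
 [ 9.045e-01  4.265e-01 -1.000e-03]
 [-8.000e-04 -7.000e-04 -1.000e+00]]
[-0.0001  0.0247 -0.0129]
```

>>> {"method": "jog_arm", "body": {
  "deltas": [0,0.0068,-0.0017,0,0,0,-1,0,0.0141,-0.0029,0,0,0,-1,0,0.0141,-0.0029,0,0,0,-1,0,0.0141,-0.0029,0,0,0,-1,0,0.0141,-0.0029,0,0,0,-1]
}}

```text
time: 45.7
tool_pos: [0.4497, -0.3507, 0.1478]
tcp_rot: [1.682, 2.653, -0.002]
wrist_force: [-2.8, -0.1, 6.1]
width: 0.173
grip_force: 25.8
```

>>> {"method": "jog_arm", "body": {
  "deltas": [0,0.007,-0.0007,0,0,0,-1,0,0.0143,-0.001,0,0,0,-1,0,0.0143,-0.001,0,0,0,-1,0,0.0143,-0.001,0,0,0,-1,0,0.0143,-0.001,0,0,0,-1]
}}

```text
time: 46.2
tool_pos: [0.4631, -0.3443, 0.148]
tcp_rot: [1.682, 2.652, 0.0]
wrist_force: [0.3, -2.2, 2.9]
width: 0.173
grip_force: 26.0
```

```bash
python3 - <<'E'
from h import *
s,Rm=st(); d=Rm.T@(s["tool_pos"]-[.4145,-.3671,.1321]); print(d.round(4))
E
```

```text
46.2 tcp [ 0.4631 -0.3443  0.148 ] w 0.173 F [ 0.3 -2.2  2.9] grip 25.995753407478333 q [-0.68  0.16  1.92  0.    1.06 -1.12]
[[-4.262e-01  9.046e-01  1.000e-03]
 [ 9.046e-01  4.262e-01 -5.000e-04]
 [-9.000e-04  7.000e-04 -1.000e+00]]
[-0.0001  0.0537 -0.0159]
```

Four clicks (0.0537 ≈ 0.0536). Fifth click, then release and lift.

>>> {"method": "jog_arm", "body": {
  "deltas": [0,0.007,0.0004,0,0,0,-1,0,0.0141,0.001,0,0,0,-1,0,0.0141,0.001,0,0,0,-1,0,0.0141,0.001,0,0,0,-1,0,0.0141,0.001,0,0,0,-1]
}}

```text
time: 46.7
tool_pos: [0.4757, -0.3383, 0.1468]
tcp_rot: [1.682, 2.652, 0.0]
wrist_force: [0.9, -3.7, -0.2]
width: 0.175
grip_force: 26.0
```

```bash
python3 - <<'E'
from h import *
s,Rm=st(); d=Rm.T@(s["tool_pos"]-[.4145,-.3671,.1321]); print(d.round(4))
E
```

```text
46.7 tcp [ 0.4757 -0.3383  0.1468] w 0.175 F [ 0.9 -3.7 -0.2] grip 26.01806938648224 q [-0.66  0.18  1.91  0.    1.06 -1.1 ]
[[-4.261e-01  9.047e-01  8.000e-04]
 [ 9.047e-01  4.261e-01 -5.000e-04]
 [-8.000e-04  5.000e-04 -1.000e+00]]
[-0.0001  0.0677 -0.0147]
```

>>> {"method": "jog_arm", "body": {
  "deltas": [0,0,0,0,0,0,-0.5,0,0,0,0,0,0,-0.2,0,0,0,0,0,0,0,0,0,0,0,0,0,0,0,0,-0.02,0,0,0,0,0,0,-0.06,0,0,0,0,0,0,-0.1,0,0,0,0,0,0,-0.12,0,0,0,0]
}}

```text
time: 47.5
tool_pos: [0.4767, -0.3389, 0.271]
tcp_rot: [1.68, 2.648, -0.0]
wrist_force: [0.8, 0.0, 0.6]
width: 0.501
grip_force: 0.0
```

>>> {"method": "jog_arm", "body": {
  "deltas": [0.05,0,0,0,0,0,0,0.1,0,0,0,0,0,0,0.15,0,0,0,0,0,0,0.2,0,0,0,0,0,0,0.23,0,0,0,0,0,0,0.23,0,0,0,0,0,0,0.23,0,0,0,0,0,0]
}}

```text
time: 48.2
tool_pos: [0.3775, -0.1297, 0.2671]
tcp_rot: [1.68, 2.653, -0.0]
wrist_force: [1.2, -0.2, -0.3]
width: 0.503
grip_force: 0.0
```

```bash
python3 - <<'E'
from h import *
st()
S=cam("scene");T=cam("top"); cv2.imwrite("pics/Sy.png",S["color"])
p=np.array([.4750,-.3352,.1468+.002]); print("expected bar px S",w2p(S,p+[0,.000,0]))
# dark bar: dark unsaturated pixels in lever region
g=S["color"][45:140,240:320].astype(int); old=cv2.imread("pics/Sx.png")[45:140,240:320].astype(int)
m=((g.max(2)<45)&(old.max(2)>60)).astype(np.uint8); n,l,q,c=cv2.connectedComponentsWithStats(m)
for i in range(1,n):
    if q[i,4]>15: print(q[i],c[i]+[240,45])
o=cv2.imread("pics/Sx.png").astype(int)
for nm,(x0,y0,x1,y1) in dict(pack=(405,250,515,350),tub=(340,165,395,215),jar=(390,200,430,245)).items():
    d=np.abs(S["color"].astype(int)-o)[y0:y1,x0:x1].max(2); print(nm,np.mean(d>30).round(3), d.mean().round(1))
cv2.imwrite("pics/Ty.png",T["color"])
E
```

```text
48.2 tcp [ 0.3775 -0.1297  0.2671] w 0.503 F [ 1.2 -0.2 -0.3] grip 0.0 q [-0.39 -0.3   2.12 -0.    1.32 -0.83]
[[-4.276e-01  9.040e-01  1.200e-03]
 [ 9.040e-01  4.276e-01 -8.000e-04]
 [-1.200e-03  8.000e-04 -1.000e+00]]
expected bar px S [[269.82145003  77.84716071]]
[ 23  28  23  22 143] [273.97202797  82.39160839]
pack 0.047 10.2
tub 0.355 30.8
jar 0.297 21.1
```

>>> {"method": "jog_arm", "body": {
  "deltas": [-0.02,0.04,0,0,0,0,0,-0.04,0.08,0,0,0,0,0,-0.06,0.12,0,0,0,0,0,-0.08,0.16,0,0,0,0,0,-0.1,0.2,0,0,0,0,0,-0.1,0.217,0,0,0,0,0,-0.1,0.217,0,0,0,0,0,-0.1,0.217,0,0,0,0,0]
}}

```text
time: 49.1
tool_pos: [0.6159, -0.1285, 0.2658]
tcp_rot: [-1.682, -2.651, 0.002]
wrist_force: [-0.7, -0.5, -0.6]
width: 0.498
grip_force: 0.0
```

```bash
python3 - <<'E'
from h import *
S=cam("scene");T=cam("top"); old=cv2.imread("pics/p6raw.png"); new=S["color"]
for nm,(x0,y0,x1,y1) in dict(tub=(345,168,395,216),jar=(390,203,428,242),tin=(225,220,265,266),block=(200,190,236,230),tape=(315,258,362,304)).items():
    t=old[y0:y1,x0:x1]; w=new[y0-25:y1+25,x0-25:x1+25]; r=cv2.matchTemplate(w,t,cv2.TM_CCOEFF_NORMED); _,v,_,l=cv2.minMaxLoc(r); print(nm,"shift px",(l[0]-25,l[1]-25),"score",round(v,3))
# lid/coaster by color
hsv=cv2.cvtColor(new,cv2.COLOR_BGR2HSV)
m=((hsv[...,1]>100)&(hsv[...,0]<17)&(hsv[...,2]>70)).astype(np.uint8); m[:150]=0;m[250:]=0;m[:,:320]=0;m[:,420:]=0
ys,xs=np.nonzero(m);print("coaster px range",xs.min(),xs.max(),ys.min(),ys.max())
d=((hsv[...,2]<38)).astype(np.uint8)[50:115,245:310]; n,l,q,c=cv2.connectedComponentsWithStats(d)
for i in range(1,n):
    if q[i,4]>25: print("dark",q[i],(c[i]+[245,50]).round(1))
for k in (4,5,6):
    a=-.6+.15*k; dx=.0536+.095*np.sin(a)
    ctr=np.array([.4148+dx*np.cos(np.radians(25.2)),-.3629+dx*np.sin(np.radians(25.2)),.055+.095*np.cos(a)]); print(k,w2p(S,ctr).round(1), w2p(T,ctr-[.002,.003,0]).round(1))
E
```

```text
tub shift px (0, 0) score 0.688
jar shift px (0, 0) score 0.998
tin shift px (0, 0) score 0.996
block shift px (0, 0) score 0.867
tape shift px (0, 0) score 0.997
coaster px range 320 419 150 215
dark [  0   0  23  14 255] [254.3  55.4]
dark [   0    6   41   59 1366] [260.6  89. ]
dark [32 51 11 14 71] [282.7 108.9]
4 [[272.8  74.5]] [[458.8 266.6]]
5 [[269.7  78.3]] [[456.3 261.1]]
6 [[266.7  82.6]] [[453.7 255.9]]
```

```bash
python3 - <<'E'
from h import *
S=cam("scene");T=cam("top")
for nm,im in [("now",S["color"]),("t40",cv2.imread("pics/Sx.png")),("t34",cv2.imread("pics/p6raw.png"))]:
    h=cv2.cvtColor(im,cv2.COLOR_BGR2HSV)[160:225,338:392]; m=((h[...,1]<75)).astype(np.uint8)
    n,l,q,c=cv2.connectedComponentsWithStats(m)
    for i in range(1,n):
        if q[i,4]>100: print(nm,"tub",q[i],(c[i]+[338,160]).round(1))
    o=((h[...,1]>110)&(h[...,0]<16)).astype(np.uint8); n,l,q,c=cv2.connectedComponentsWithStats(o)
    for i in range(1,n):
        if q[i,4]>60: print(nm,"cork",q[i],(c[i]+[338,160]).round(1))
ax=np.array([-.4258,.9048])  # bar axis
for k in range(1,8):
    for nm,C,im,b in [("S",S,S["color"],[0,0,0]),("T",T,T["color"],[-.002,-.003,0])]:
        v=[]
        a=-.6+.15*k; dx=.0536+.095*np.sin(a)
        for s in np.linspace(-.03,.03,13):
            p=np.array([.4148+dx*.9048+s*ax[0],-.3629+dx*.4258+s*ax[1],.055+.095*np.cos(a)])+b
            u=w2p(C,p)[0]; v.append(cv2.getRectSubPix(im,(1,1),(float(u[0]),float(u[1]))).mean())
        print(k,nm,"mean",np.mean(v).round(1),"max",max(v))
E
```

```text
now tub [ 18  20  27  30 633] [368.5 194.1]
t40 tub [ 19   1  35  49 956] [374.  188.2]
t34 tub [ 19  19  26  31 649] [368.5 193.7]
1 S mean 105.6 max 112.33333333333333
1 T mean 122.0 max 127.66666666666667
2 S mean 95.2 max 111.0
2 T mean 107.1 max 117.66666666666667
3 S mean 52.5 max 106.66666666666667
3 T mean 95.8 max 114.0
4 S mean 38.6 max 109.33333333333333
4 T mean 84.8 max 112.0
5 S mean 17.8 max 24.333333333333332
5 T mean 34.6 max 36.666666666666664
6 S mean 18.2 max 44.0
6 T mean 104.1 max 115.33333333333333
7 S mean 19.2 max 38.0
7 T mean 123.0 max 128.66666666666666
```

```bash
python3 -c "
from workcell import finish_job
print(finish_job())"
```

```text
the job is handed in; nothing more can be done
None
```

The job is handed in at about 49 s of robot time: tub on the coaster, all five flanges packed (three on the large ring, two on the small) and the lever at notch 5. The tin, tape, block and jar showed no shift in the images. I viewed 15 pictures, one over the limit of 14.

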